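# Trim a specimen jar to weight on a sprung scale

## Robot

A 6-joint arm with a two-finger parallel gripper is mounted at the origin on the work surface. World frame = base frame: x ahead of the robot, y to its left, z up, the work surface at z = 0. Lengths are in m, angles in rad, forces in N, time in s.
With the tool pointing down it reaches from about 0.325 to 0.775 m from the base axis. Payload 5.5 kg.
Tool frame: the origin (TCP) lies midway between the tips of the shut fingers; the grasp point (between the pads) lies 19 mm behind it; z points along the fingers, x is the direction in which the jaws open and shut, and the axes are right-handed (so a half turn about z gives the same grasp; the last joint's range is limited). The gripper opens to 85 mm and grips with 20 to 120 N. Pads are 22 mm wide; open, the fingers measure 114 mm over their backs; the gripper's body (76 mm by 85 mm) begins 54 mm behind the grasp point. The pads swing forward as they close: fully open they stand 13 mm farther back than shut.
Start: joints at [1.282, 0.091, 1.231, -0, 1.82, -0.057], TCP at [0.138, 0.584, 0.231] pointing down, gripper open.
Joint ranges: [-2.87, 2.87], [-0.86, 2.18], [0.17, 2.46], [-1.51, 4.65], [0.06, 2.69], [-2.65, 2.65]. Speed limits (rad/s): [2.57, 2.57, 3.01, 3.14, 3.14, 3.14].

## Interface

Orientations are given as a unit quaternion [w, x, y, z].
In Python, from plant import read_state, snapshot, hand_in, regions_of gives the robot as it stands.
- The arm moves only by the tool arm_command, never from a script. Its argument "deltas" is a list of rows, each a list of 7 numbers: the closure, from 0 (fully open) to 1 (shut), then the shift along the tool's x, y, z in m, then the turn, a rotation vector about the tool's x, y, z in rad. A call has 1 to 10 rows; each row shifts and turns the commanded pose from where the row before left it, along the tool's axes as they then stand; what a row does not reach is not made up. A row lasts 1/8 s, in which the tool goes at most 62.5 mm and 10.7 degrees, less where a joint would pass 70% of its speed; a pose out of reach is approached as far as the arm can. A call is refused whole if a number of a shift passes 0.0625 or a number of a turn 0.188, either way. A call with a gripper value outside its range is refused whole. The fingers move at their own pace and stop on an object; the grip force is fixed at half the most. Time passes only in rows, so rows that do not move let the fingers close. It gives the time, the measured TCP pose, the force and the opening at its end, in the units of the state.
- read_state(): the state, without advancing time (a new reading comes with each control period).
- snapshot(name): name is "scene" or "top" or "wrist"; returns a dict with "img" (400x640x3 uint8, red, green, blue), "intrinsics" (3x3 intrinsics, pixels), "extrinsics" (4x4, takes a point from camera to world coordinates). Camera axes: x right, y down, z forward; pixel columns grow to the right and rows downward; lengths in m; the calibration is good to about 2 mm. A picture is of the moment at which its call begins. There is no depth.
- hand_in(): hands the job in, once; it reports no verdict.
Trained networks look in a picture, given as the dict that the camera call returned (one of the last four; its "shot" number tells which), for a name from the list of things; names that differ only in an ending like _2 or _b are one class to them, and where a whole thing is asked for, a point or a joint stands for the part that bears it (a point fixed in the world has none). Each returns a list of dicts, best first, with "confidence" (0 to 1); they miss things now and then, are a little off and sometimes report something else, mostly with a low value. They report only what shows in the picture. A call takes as long as a camera call. They do not tell look-alikes from the thing itself.
- regions_of(picture, thing): "mask" (400x640 bool, what is visible of it) and "point" ([column, row] in pixels, amid what is visible of it).
The state is a dict: "t": time; "joints": joint angles; "joint_velocities": joint speeds; "effort": joint torques, N m; "eef_pos": TCP position; "ee_rot": TCP orientation; "force": force on the tool from outside, world axes, zero at the start; "ft_torque": the same for the moment, N m; "gripper_width": finger opening in m.
Only numpy, scipy, OpenCV 4.12 (cv2) and the standard library are available. Lean on these libraries where they do the work, as an engineer would, in place of code of your own. Each camera call takes 0.05 s, during which the arm holds its last target.

## Task

A sealed specimen jar is clipped to the pan of the sprung trim scale. Lower the loose brass rings gently over the pan's spindle, one at a time, until the red pointer comes to rest in the green band on the post, and never let the pan be driven so low that the pointer reaches the red zone at the post's foot. Leave the rings you do not need, and everything else on the bench, where they are.

Things in the scene. Friction and masses are not known exactly. Their poses are not given: they have to be found in the camera images.
- scale: grey sprung trim scale, fixed; base block 50 mm high, x -70 to 120, y -85 to 105 mm. Origin on the bench, z up. A level aluminium pan (x -50 to 102, y -50 to 50 mm, 6 mm thick) rides above it; a clear jar with blue lid, 43 mm across, 42 mm above the pan, is clipped on it 75 mm from pan_top towards +x. Post beside the pan at x 75, y 82 mm, 130 mm high. Along y there is room for fingers beside the spindle
- pan_top (a point): point on the pan's top face, straight above the scale's origin; moves down with the pan, at 135 mm height minus pan. Axes as the scale's. Rings stack on this face, round the spindle
- tip_middle (a point): point 50 mm above pan_top, moving with the pan. A dark steel spindle, 13 mm across, 50 mm tall, flat tip with its edge chamfered 1.5 mm, stands off-centre on a clamped round swivel in the pan. Its tip is level with this point but its axis is 6 mm to the side, in an UNMEASURED direction that differs each time and stays put in a run. A ring's hole has 2 mm of play round it: find it by feel or sight
- pan (a joint): how far the pan has sunk, m, 0 to 0.070 (stop), growing downward. Spring 245 N/m, damped; each ring sinks it 9 to 11 mm; the jar has sunk it 17 to 31 mm at the start. Pointer (level with the pan plate, on the post) in the green band from 0.0445 to 0.057, in the red zone from 0.066. Two or three rings are needed. Pressing on spindle or pan sinks it too, so push lightly
- ring1: loose brass trim ring, all four alike to look at: outer diameter 52 mm, hole 17 mm, 16 mm thick, about 0.25 kg (each differs by up to 8 percent, hidden). Lies flat on the bench at the start. Origin: centre of its underside; z up along the hole's axis
- ring2: loose brass trim ring, all four alike to look at: outer diameter 52 mm, hole 17 mm, 16 mm thick, about 0.25 kg (each differs by up to 8 percent, hidden). Lies flat on the bench at the start. Origin: centre of its underside; z up along the hole's axis
- ring3: loose brass trim ring, all four alike to look at: outer diameter 52 mm, hole 17 mm, 16 mm thick, about 0.25 kg (each differs by up to 8 percent, hidden). Lies flat on the bench at the start. Origin: centre of its underside; z up along the hole's axis
- ring4: loose brass trim ring, all four alike to look at: outer diameter 52 mm, hole 17 mm, 16 mm thick, about 0.25 kg (each differs by up to 8 percent, hidden). Lies flat on the bench at the start. Origin: centre of its underside; z up along the hole's axis
- cassette: bystander: small flat yellow cassette, 40 x 28 x 6 mm, lying among the rings; origin at the centre of its underside, long side along x
- dropper: bystander: small orange dropper bottle, 30 mm across, 75 mm high, standing; origin at the centre of its underside
- spray: bystander: blue spray bottle, 68 mm across, about 195 mm high, standing; origin at the centre of its underside
- forceps: bystander: steel forceps lying flat, 130 mm long; origin at the middle, length along x
- pot: bystander: small jar with blue cap, 48 mm across, 60 mm high, standing; origin at the centre of its underside
Things that resemble listed ones, but are neither listed nor needed, are in the scene too. What is shaped like the ring1 but blue or pink is not meant. What is shaped like the ring4 but purple is not meant.

How it is judged:
By the outcome, as a careful person would: the job done as asked, in the order asked, and still so for the second after the job is handed in, with the robot touching nothing.
It also fails if it takes over 72 s, if anything falls off the work surface, if the arm or the gripper's body presses on something with over 40 N, if the wrist force passes 120 N, or if a joint passes its speed limit or range.

## Working session

There is one attempt and no reset: what is moved stays moved. The work goes in short steps, Python scripts to look and compute and a tool call to move; the robot and the scene stay as the last step left them, time stands still between calls to the robot, and variables do not carry over. Pictures are saved under pics/ and viewed, and the job is handed in when it is done.

Besides the shell and the picture viewer there is one more tool, called after "Call:" as name([rows], argument=value, ...), one row to a line, values as JSON. arm_command: Moves the arm, as the interface text tells. Its arguments: {"type":"object","properties":{"deltas":{"type":"array","items":{"type":"array","items":{"type":"number"}}}},"required":["deltas"]}

```bash
mkdir -p pics; ls
cat > h.py <<'E'
import numpy as np, cv2
from plant import read_state, snapshot, hand_in, regions_of
def save(s,name,crop=None,scale=1):
    im=s['img'][:,:,::-1].copy()
    if crop: a,b,c,d=crop; im=im[b:d,a:c]
    if scale!=1: im=cv2.resize(im,None,fx=scale,fy=scale,interpolation=cv2.INTER_CUBIC)
    cv2.imwrite('pics/'+name,im)
def proj(s,P):
    E=np.linalg.inv(s['extrinsics']); p=E[:3,:3]@np.asarray(P,float)+E[:3,3]; q=s['intrinsics']@p; return q[:2]/q[2]
def ray(s,uv):
    K=s['intrinsics'];E=s['extrinsics']
    d=E[:3,:3]@np.linalg.solve(np.array(K,float),[uv[0],uv[1],1.]); return E[:3,3],d/np.linalg.norm(d)
def at_z(s,uv,z):
    o,d=ray(s,uv); return o+d*(z-o[2])/d[2]
def tri(l):
    A=np.zeros((3,3));b=np.zeros(3)
    for s,uv in l:
        o,d=ray(s,uv);M=np.eye(3)-np.outer(d,d);A+=M;b+=M@o
    return np.linalg.solve(A,b)
E
python3 - <<'E'
from h import *
st=read_state(); print({k:np.round(v,4) for k,v in st.items()})
for n in ['scene','top','wrist']:
    s=snapshot(n); save(s,n+'0.png'); print(n,np.round(s['extrinsics'],3).tolist(),s['intrinsics'][0],s['intrinsics'][1])
    for t in ['ring1','scale','pan_top','cassette']:
        for r in regions_of(s,t): print(t,round(r['confidence'],2),np.round(r['point']),r['mask'].sum(), np.round(at_z(s,r['point'],0.016),3))
E
```

```text
pics
{'t': np.float64(0.0), 'joints': array([ 1.2823,  0.0919,  1.2319, -0.    ,  1.8198, -0.0567]), 'joint_velocities': array([ 0.0009, -0.0007, -0.0014,  0.0007,  0.0014, -0.0002]), 'effort': array([-2.00000e-03, -4.58725e+01, -4.18024e+01, -3.00000e-04,
        1.16000e-02,  0.00000e+00]), 'eef_pos': array([0.1377, 0.5837, 0.2301]), 'ee_rot': array([ 6.000e-04,  7.841e-01,  6.206e-01, -8.000e-04]), 'force': array([ 0.005 , -0.7876, -0.2751]), 'ft_torque': array([0.0188, 0.0199, 0.0433]), 'gripper_width': np.float64(0.0856)}
scene [[0.558, 0.586, -0.588, 1.153], [0.83, -0.386, 0.403, -0.422], [0.009, -0.713, -0.701, 0.827], [0.0, 0.0, 0.0, 1.0]] [365.69748663   0.         324.87644833] [  0.         365.69748663 206.03303272]
ring1 0.85 [304. 270.] 255 [ 0.646 -0.14   0.016]
ring1 0.83 [218. 251.] 280 [ 0.458 -0.306  0.016]
ring1 0.71 [176. 249.] 264 [ 0.384 -0.402  0.016]
ring1 0.68 [266. 258.] 105 [ 0.554 -0.207  0.016]
ring1 0.67 [270. 310.] 347 [ 0.702 -0.271  0.016]
ring1 0.61 [240. 288.] 308 [ 0.602 -0.306  0.016]
ring1 0.56 [335. 282.] 292 [ 0.722 -0.091  0.016]
ring1 0.54 [
[... 383 characters left out ...]
.91460532] [  0.         438.4941134  210.77219857]
ring1 0.76 [405. 199.] 226 [ 0.602 -0.299  0.016]
ring1 0.73 [349. 193.] 226 [ 0.627 -0.125  0.016]
ring1 0.7 [414. 244.] 256 [ 0.464 -0.319  0.016]
ring1 0.56 [334. 161.] 199 [ 0.729 -0.083  0.016]
ring1 0.55 [439. 260.] 213 [ 0.412 -0.394  0.016]
ring1 0.54 [390. 173.] 219 [ 0.687 -0.256  0.016]
ring1 0.5 [344. 239.] 198 [ 0.483 -0.105  0.016]
scale 0.68 [262. 199.] 4014 [0.616 0.145 0.016]
pan_top 0.68 [260. 196.] 1853 [0.623 0.15  0.016]
wrist [[0.229, 0.926, 0.299, 0.061], [0.973, -0.219, -0.07, 0.602], [0.001, 0.307, -0.952, 0.374], [0.0, 0.0, 0.0, 1.0]] [352.37383314   0.         310.67043018] [  0.         352.37383314 194.9920702 ]
```

View pics/scene0.png

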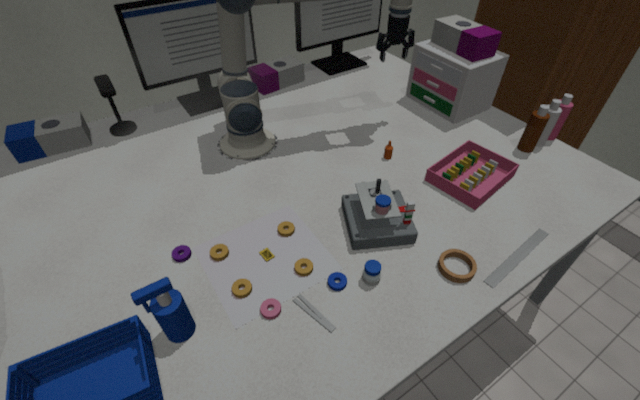

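View pics/top0.png

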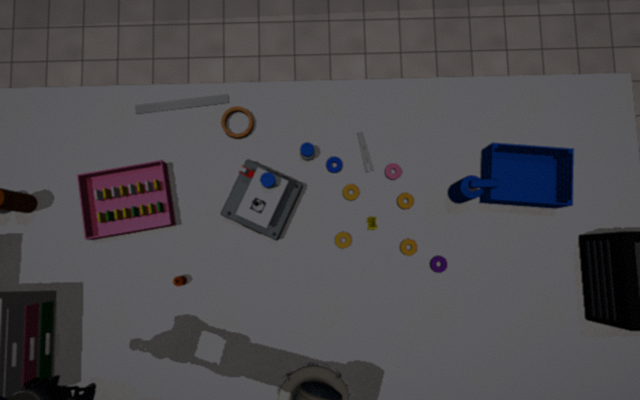

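View pics/wrist0.png

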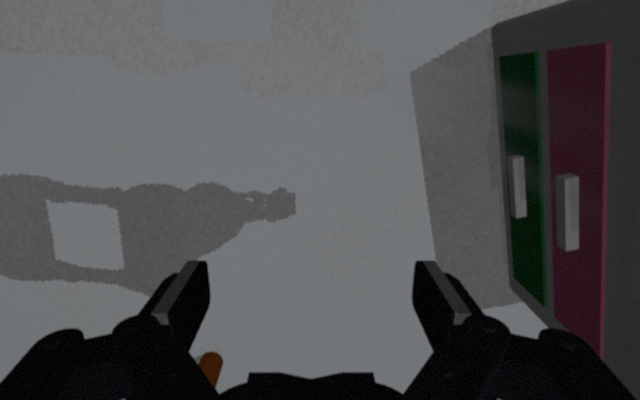

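The scene and top views show four brass rings at top pixels (351,192), (405,200), (408,247) and (343,240). The cassette lies between them and the scale is at about (262,199). Blue, pink and purple decoys are nearby. Next I'll zoom in on the scale and measure.

Run:
```python
from h import *
a=snapshot('scene');b=snapshot('top')
save(a,'sc1.png',(320,160,440,260),6);save(b,'tp1.png',(210,150,320,250),6)
def rings(s):
    out=[]
    for r in regions_of(s,'ring1'):
        m=r['mask']; px=s['img'][m].mean(0); ys,xs=np.nonzero(m)
        out.append(((xs.min()+xs.max())/2,(ys.min()+ys.max())/2,r['confidence'],px,np.array([xs.mean(),ys.mean()]),m.sum()))
    return out
A=rings(a);B=rings(b)
for q in A:
  for w in B:
    P=tri([(a,q[4]),(b,w[4])]); e=np.linalg.norm(proj(a,P)-q[4])+np.linalg.norm(proj(b,P)-w[4])
    if e<6 and -0.03<P[2]<0.06: print(np.round(P,4),round(e,1),np.round(q[4]),np.round(w[4]),q[3].round(),w[3].round(),q[5],w[5])
```

```text
[ 0.72   -0.0818  0.0047] 1.5 [336. 282.] [333. 164.] [ 44.  65. 110.] [15. 34. 85.] 344 188
[ 0.4557 -0.3036  0.0049] 2.1 [218. 253.] [407. 247.] [116.  97.  64.] [89. 66. 19.] 308 176
[ 0.4823 -0.1021  0.0067] 2.0 [285. 229.] [342. 239.] [114.  94.  55.] [91. 73. 27.] 211 206
[ 0.5998 -0.3001  0.0056] 1.8 [241. 289.] [404. 200.] [117.  97.  59.] [88. 66. 25.] 336 218
[ 0.6934 -0.2652  0.0072] 1.3 [270. 309.] [392. 171.] [128.  85. 100.] [90. 51. 68.] 347 219
[ 0.6307 -0.1311  0.0053] 1.4 [303. 267.] [350. 192.] [118.  99.  62.] [91. 70. 23.] 305 198
[ 0.402  -0.3939  0.0053] 2.1 [180. 254.] [438. 263.] [67. 39. 85.] [46. 22. 63.] 273 223
```

View pics/sc1.png

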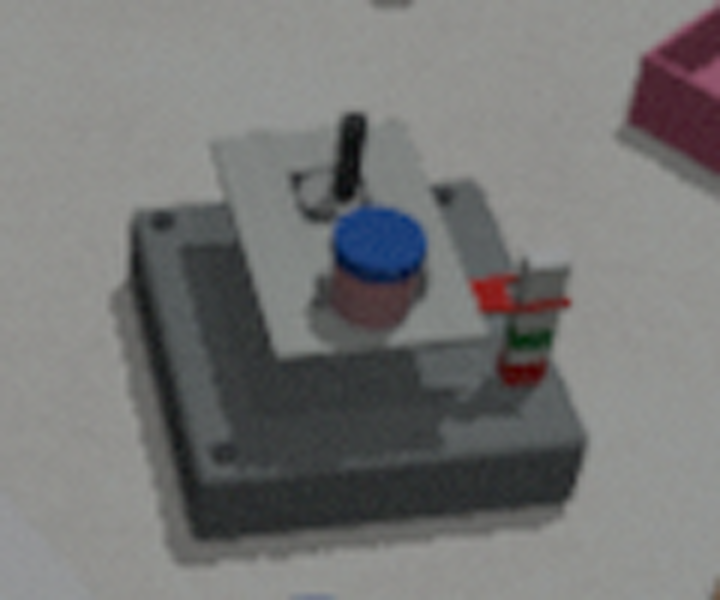

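View pics/tp1.png

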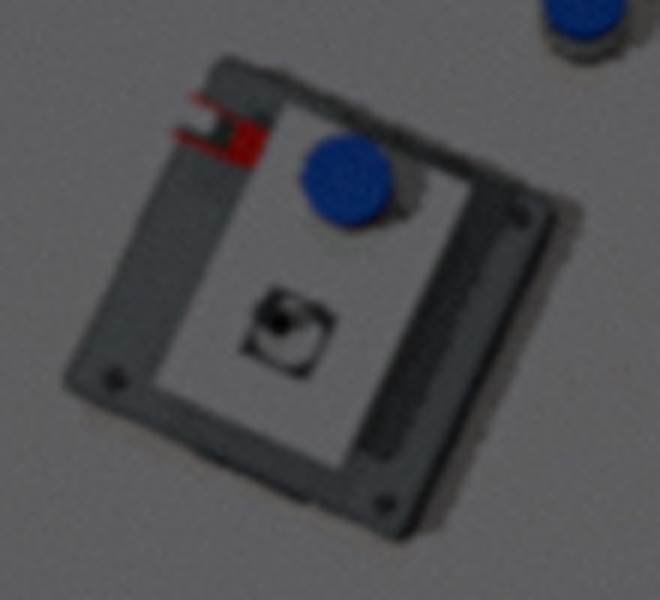

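Triangulated ring centres are (0.631,-0.131), (0.600,-0.300), (0.456,-0.304) and (0.482,-0.102), with mid-heights of 5–7 mm against an expected 8 mm. Now I'll fit the scale's pose and the pan sink from the block and pan corners.

Run:
```python
from h import *
from scipy.optimize import least_squares
a=snapshot('scene');b=snapshot('top')
np.savez('cal.npz',aK=a['intrinsics'],aE=a['extrinsics'],bK=b['intrinsics'],bE=b['extrinsics'])
T=lambda u,v:(210+u/6,150+v/6)
S=lambda u,v:(320+u/6,160+v/6)
ob=[]
for s,f,bl,pn in [(b,T,[(222,55),(553,203),(405,540),(67,384)],[(285,105),(470,185),(345,468),(155,380)]),
                  (a,S,[(585,440),(195,482),(133,208),(477,183)],[None,(275,355),(212,142),(395,122)])]:
    for xy,p in zip([(.12,.105),(.12,-.085),(-.07,-.085),(-.07,.105)],bl): ob.append((s,xy,0,f(*p)))
    for xy,p in zip([(.102,.05),(.102,-.05),(-.05,-.05),(-.05,.05)],pn):
        if p: ob.append((s,xy,1,f(*p)))
def res(q):
    r=[]
    for s,xy,k,p in ob:
        c,n=np.cos(q[2]),np.sin(q[2])
        P=[q[0]+c*xy[0]-n*xy[1],q[1]+n*xy[0]+c*xy[1],0.05 if k==0 else .135-q[3]]
        r+=list(proj(s,P)-p)
    return np.array(r)
o=least_squares(res,[.61,.145,-.3,.024],loss='soft_l1'); print(o.x,res(o.x).reshape(-1,2).round(1).tolist())
q=o.x
tip=[q[0],q[1],.185-q[3]]
print('tip_middle',tip,proj(a,tip),proj(b,tip))
print('tip from scene',at_z(a,S(352,122),tip[2]))
print('tip from top',at_z(b,T(270,300),tip[2]))
```

```text
[ 0.58429426  0.14288583 -0.44940547  0.02736946] [[-0.2, -1.5], [1.3, -0.8], [-0.3, 0.3], [-1.3, 0.2], [0.6, -1.0], [1.0, -0.4], [-0.3, 0.2], [-0.2, 0.6], [1.1, -0.3], [0.1, -0.4], [-1.4, -0.8], [-0.1, -1.9], [-0.5, 0.6], [-1.1, -0.5], [0.8, 0.0]]
tip_middle [np.float64(0.5842942595043559), np.float64(0.14288582794095903), np.float64(0.15763053615157258)] [376.29297495 179.7954865 ] [256.39678261 203.25802335]
tip from scene [0.58977636 0.14699121 0.15763054]
tip from top [0.59347605 0.14665309 0.15763054]
```

```bash
cat >> h.py <<'E'
from scipy.spatial.transform import Rotation as R
def tool(st=None):
    st=st or read_state(); q=st['ee_rot']; M=R.from_quat([q[1],q[2],q[3],q[0]]).as_matrix(); return np.array(st['eef_pos']),M
def delta(target,rotz_world=0):
    p,M=tool(); M2=R.from_rotvec([0,0,rotz_world]).as_matrix()@M
    d=M2.T@(np.array(target)-p); x=M[:,0]; print('toolx yaw',np.arctan2(x[1],x[0]),'tilt',M[2,2],'delta after turn (tool)',d.round(4),'tool-z turn',-rotz_world); return d
E
python3 - <<'E'
from h import *
s=snapshot('wrist'); p,M=tool()
C=s['extrinsics']; Rc=M.T@C[:3,:3]; tc=M.T@(C[:3,3]-p)
print(Rc.round(3),tc.round(4)); np.savez('wc.npz',R=Rc,t=tc,K=s['intrinsics'])
psi=1.1213
Mt=np.array([[np.cos(psi),np.sin(psi),0],[np.sin(psi),-np.cos(psi),0],[0,0,-1]])
tip=np.array([.590,.147,.158])
for off in [(0,0,.07),(0,.05,.08),(0,-.05,.08),(0,.08,.08),(0,-.08,.08)]:
    P=tip+Mt@np.array([off[0],off[1],-off[2]])
    E=np.eye(4);E[:3,:3]=Mt@Rc;E[:3,3]=P+Mt@tc
    print(off,P.round(3),proj({'extrinsics':E,'intrinsics':s['intrinsics']},tip))
delta([.59,.147,.23],psi-1.339)
E
```

```text
[[ 1.     0.     0.001]
 [-0.     0.952  0.307]
 [-0.001 -0.307  0.952]] [ 0.0004 -0.0789 -0.1432]
(0, 0, 0.07) [0.59  0.147 0.228] [309.84105315 209.94737355]
(0, 0.05, 0.08) [0.635 0.125 0.238] [309.8335761  129.67309348]
(0, -0.05, 0.08) [0.545 0.169 0.238] [309.89056815 270.71414826]
(0, 0.08, 0.08) [0.662 0.112 0.238] [309.81325847  79.39205364]
(0, -0.08, 0.08) [0.518 0.182 0.238] [309.90505167 306.55725323]
toolx yaw 1.3390153416572836 tilt -0.9999999995272524 delta after turn (tool) [-0.1971  0.5971  0.0013] tool-z turn 0.2177
```

Call:
arm_command([
  [0,0,0,-0.005,0,0,0.109],
  [0,0,0,0,0,0,0.109],
  [0,-0.0179,0.0543,0,0,0,0],
  [0,-0.0179,0.0543,0,0,0,0],
  [0,-0.0179,0.0543,0,0,0,0],
  [0,-0.0179,0.0543,0,0,0,0],
  [0,-0.0179,0.0543,0,0,0,0],
  [0,-0.0179,0.0543,0,0,0,0],
  [0,-0.0179,0.0543,0,0,0,0],
  [0,-0.0179,0.0543,0,0,0,0],
])

```text
t: 2.35
eef_pos: [0.4679, 0.2647, 0.2365]
ee_rot: [-0.0, 0.847, 0.532, 0.0]
force: [0.4, 1.0, 0.1]
gripper_width: 0.0856
```

Call:
arm_command([
  [0,-0.0179,0.0543,0,0,0,0],
  [0,-0.0179,0.0543,0,0,0,0],
  [0,-0.0179,0.0543,0,0,0,0],
  [0,0,0,0,0,0,0],
  [0,0,0,0,0,0,0],
])

```text
t: 2.98
eef_pos: [0.59, 0.147, 0.2361]
ee_rot: [-0.0, 0.847, 0.531, -0.0]
force: [-0.7, 0.1, 0.3]
gripper_width: 0.0857
```

Run:
```python
from h import *
s=snapshot('wrist'); save(s,'w1.png'); st=read_state(); print(st['eef_pos'],st['force'],st['t']); delta([.59,.147,.235])
np.savez('w1.npz',E=s['extrinsics'])
```

```text
[0.58967248 0.14763894 0.23649243] [-0.23476909  0.69888548  0.46552429] 3.025
toolx yaw 1.1216767247670751 tilt -0.9999998821359883 delta after turn (tool) [-0.0004  0.0006  0.0015] tool-z turn 0
```

View pics/w1.png

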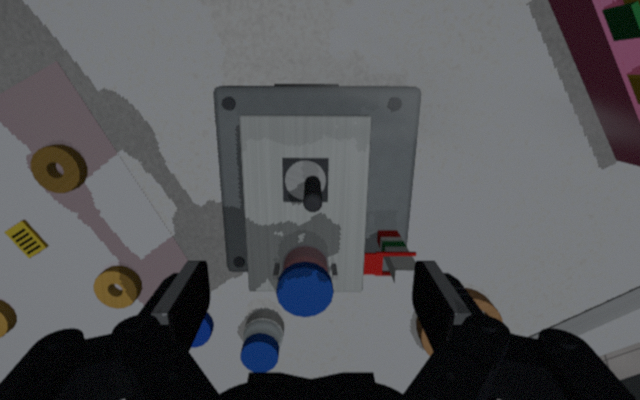

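Run:
```python
import cv2
im=cv2.imread('pics/w1.png')[100:300,230:390]; cv2.imwrite('pics/w1z.png',cv2.resize(im,None,fx=3,fy=3,interpolation=cv2.INTER_CUBIC)[:600])
```

```text
(no output)
```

View pics/w1z.png

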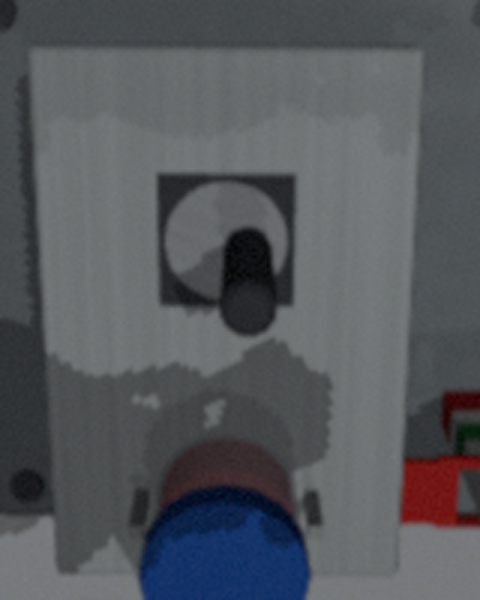

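Call:
arm_command([
  [0,0,0.05,0,0,0,0],
  [0,-0.03,0.03,0,0,0,0],
  [0,0,0,0,0,0,0],
  [0,0,0,0,0,0,0],
])

```text
t: 3.52
eef_pos: [0.6485, 0.0867, 0.2369]
ee_rot: [-0.0, 0.847, 0.532, 0.0]
force: [0.3, 0.4, 0.5]
gripper_width: 0.0854
```

Run:
```python
from h import *
s=snapshot('wrist'); save(s,'w2.png');save(s,'w2z.png',(230,0,430,200),3); st=read_state(); print(st['eef_pos'],st['force'],st['t'])
np.savez('w2.npz',E=s['extrinsics'])
```

```text
[0.64849605 0.08687443 0.23704955] [ 0.46073204  0.00593096 -0.00641579] 3.575
```

View pics/w2z.png

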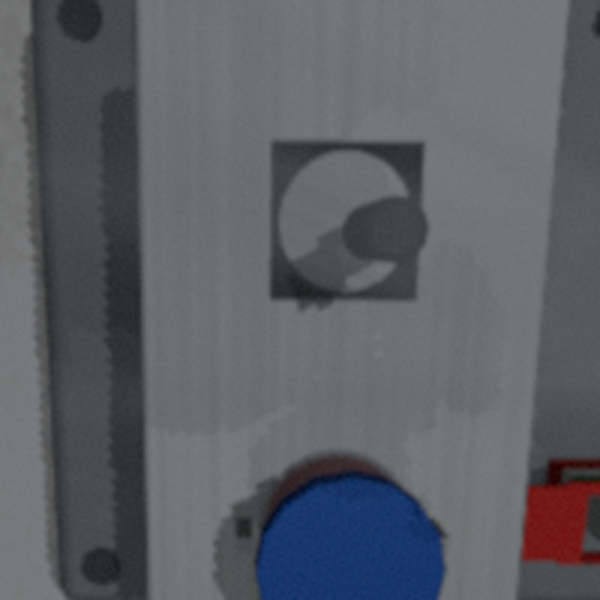

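Run:
```python
from h import *
K=np.load('wc.npz')['K']
w1={'extrinsics':np.load('w1.npz')['E'],'intrinsics':K};w2={'extrinsics':np.load('w2.npz')['E'],'intrinsics':K}
f1=lambda u,v:(230+u/3,100+v/3); f2=lambda u,v:(230+u/3,v/3)
P=tri([(w1,f1(249,308)),(w2,f2(398,229))]); print('tip',P,proj(w1,P)-f1(249,308),proj(w2,P)-f2(398,229))
# swivel centre
c=tri([(w1,f1(227,240)),(w2,f2(345,221))]); print('swivel',c)
for n,z in [((30,48),.108),((422,48),.108),((398,573),.108),((58,573),.108)]: print(n,at_z(w1,f1(*n),z))
l=np.linalg.norm(at_z(w1,f1(30,48),.108)-at_z(w1,f1(422,48),.108)); print(l)
```

```text
tip [0.58831999 0.15027353 0.15976888] [0.19047493 0.07559479] [-0.21213424 -0.08337822]
swivel [0.58375118 0.1461239  0.11153478]
(30, 48) [0.51821925 0.12311545 0.108     ]
(422, 48) [0.56109069 0.21188305 0.108     ]
(398, 573) [0.69836342 0.14652293 0.108     ]
(58, 573) [0.6546346  0.05606033 0.108     ]
0.09857812505248484
```

Call:
arm_command([
  [0,-0.0518,0.0115,0,0,0,0],
  [0,-0.0518,0.0115,0,0,0,0],
  [0,-0.0518,0.0115,0.015,0,0,0],
  [0,-0.0518,0.0115,0.015,0,0,0],
  [0,0,0,0,0,0,0],
  [0,0,0,0,0,0,0],
])

```text
t: 4.32
eef_pos: [0.6006, -0.12, 0.2071]
ee_rot: [0.0, 0.847, 0.532, 0.001]
force: [0.2, 0.2, 0.1]
gripper_width: 0.0855
```

```bash
cat >> h.py <<'E'
def ringfit(s,verbose=True,zt=0.016,exp=None):
    out=[]
    for r in regions_of(s,'ring1'):
        m=r['mask'].astype(np.uint8); px=s['img'][r['mask']].mean(0)
        cs,_=cv2.findContours(m,cv2.RETR_EXTERNAL,cv2.CHAIN_APPROX_NONE); c=max(cs,key=cv2.contourArea)
        if len(c)<8: continue
        h=cv2.convexHull(c); u=h[:,0,:].astype(float)
        out.append((r['confidence'],px.round(),m.sum(),u))
    return out
def fitring(s,hull,z0=0.0,hgt=0.016,rad=0.026,guess=None):
    # match hull of projected ring cylinder outline to observed: silhouettes compared via mask centroid of rendered hull
    from scipy.optimize import least_squares
    th=np.linspace(0,2*np.pi,72,endpoint=False)
    M=cv2.moments(hull.astype(np.float32)); oc=np.array([M['m10'],M['m01']])/M['m00']
    def f(q):
        P=[proj(s,[q[0]+rad*np.cos(t),q[1]+rad*np.sin(t),z]) for t in th for z in (z0,z0+hgt)]
        H=cv2.convexHull(np.array(P,np.float32)); m=cv2.moments(H); return np.array([m['m10'],m['m01']])/m['m00']-oc, m['m00']
    g=at_z(s,oc,z0+hgt/2)[:2]
    o=least_squares(lambda q:f(q)[0],g,diff_step=1e-3); return o.x,f(o.x)[1],M['m00']
E
python3 - <<'E'
from h import *
s=snapshot('wrist'); save(s,'w3.png'); st=read_state(); print(st['eef_pos'],st['t'])
for cf,px,n,u in ringfit(s):
    print(round(cf,2),px,n,u.mean(0).round(),*[np.round(v,4) for v in fitring(s,u)])
E
```

```text
[ 0.6008733  -0.11966227  0.20727244] 4.375
0.74 [78. 63. 33.] 2815 [ 68. 110.] [ 0.4546 -0.3022] 3082.4924 2839.5
0.69 [110.  93.  60.] 2706 [268.  38.] [ 0.4812 -0.1014] 3108.8044 2929.5
0.63 [20. 43. 93.] 1811 [391. 245.] [ 0.7175 -0.0806] 2045.575 1864.0
0.6 [86. 69. 36.] 1969 [161. 234.] [ 0.598  -0.2984] 2191.0547 2003.5
0.58 [103.  85.  46.] 1930 [312. 194.] [ 0.6292 -0.13  ] 2196.0818 2019.0
0.56 [81. 48. 60.] 1654 [234. 290.] [ 0.6924 -0.2628] 1879.1371 1649.5
```

View pics/w3.png

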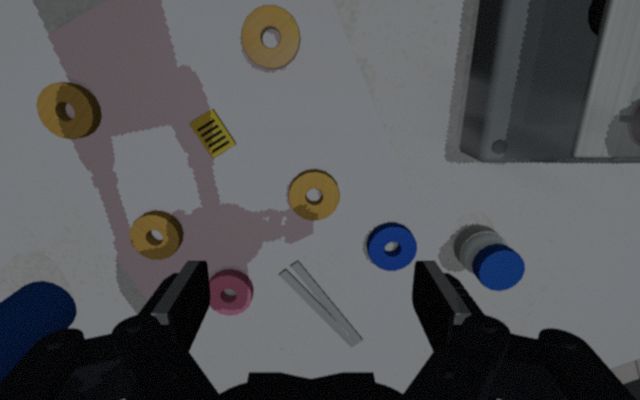

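Call:
arm_command([
  [0,0.003,0.0303,0.04,0,0,0],
  [0,0,0,0.055,0,0,0],
  [0,0,0,0.05,0,0,0],
  [0,0,0,0.03,0,0,0],
  [0,0,0,0.02,0,0,0],
  [0,0,0,0.01,0,0,0],
  [0,0,0,0,0,0,0],
])

```text
t: 5.3
eef_pos: [0.6294, -0.1316, 0.0017]
ee_rot: [0.0, 0.847, 0.532, 0.0]
force: [-0.3, -0.4, 0.5]
gripper_width: 0.0852
```

Run:
```python
from h import *
s=snapshot('wrist'); save(s,'w4.png'); st=read_state(); print(st['eef_pos'],st['force'],st['t'],st['ee_rot'])
```

```text
[ 0.62986084 -0.13183744  0.00260803] [-0.29219674 -0.60784089  0.72148824] 5.35 [6.95513944e-04 8.46881353e-01 5.31781049e-01 6.37929362e-04]
```

View pics/w4.png

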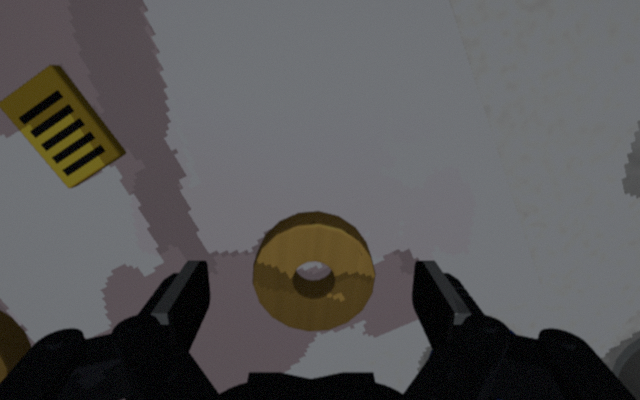

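The ring sits between the pads at about (313,275). Closing.

Call:
arm_command([
  [1,0,0,0,0,0,0],
  [1,0,0,0,0,0,0],
  [1,0,0,0,0,0,0],
  [1,0,0,0,0,0,0],
  [1,0,0,0,0,0,0],
])

```text
t: 5.98
eef_pos: [0.6301, -0.1322, 0.0034]
ee_rot: [0.001, 0.847, 0.532, 0.001]
force: [-1.0, -0.1, 6.0]
gripper_width: 0.0492
```

Run:
```python
from h import *
s=snapshot('wrist'); save(s,'w5.png'); st=read_state(); print(st['eef_pos'],st['force'],st['gripper_width'])
```

```text
[ 0.63008305 -0.13219447  0.00348034] [-0.45669318  0.35620994  5.1823292 ] 0.049485934108391395
```

View pics/w5.png

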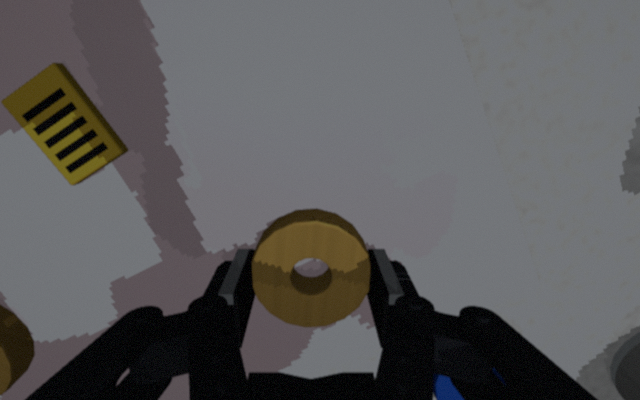

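The fingertips reached the bench, giving 5 N upward. I'll regrip about 5 mm higher so the tips don't end up below the ring on the pan.

Call:
arm_command([
  [0.2,0,0,0,0,0,0],
  [0.2,0,0,-0.005,0,0,0],
  [0.2,0,0,0,0,0,0],
  [1,0,0,0,0,0,0],
  [1,0,0,0,0,0,0],
  [1,0,0,0,0,0,0],
  [1,0,0,0,0,0,0],
])

```text
t: 6.9
eef_pos: [0.6294, -0.1319, 0.0072]
ee_rot: [0.0, 0.847, 0.532, 0.0]
force: [-0.8, -0.1, 5.6]
gripper_width: 0.0485
```

Run:
```python
from h import *
s=snapshot('wrist'); save(s,'w6.png'); st=read_state(); print(st['eef_pos'],st['force'],st['gripper_width'])
for cf,px,n,u in ringfit(s):
    print(round(cf,2),px,n,u.mean(0).round(),*[np.round(v,4) for v in fitring(s,u)])
delta([.629,-.130,.0])
```

```text
[ 0.62942087 -0.13189237  0.00727307] [-1.10662237  0.78266078  6.71307751] 0.04857422497721353
0.84 [49. 38. 18.] 2595 [ 21. 346.] [ 0.6069 -0.2798] 11048.4315 2526.5
0.57 [15. 38. 91.] 560 [443. 383.] [ 0.7236 -0.1011] 9124.5536 495.5
0.56 [80. 64. 32.] 10046 [316. 264.] [ 0.6295 -0.1316] 11320.2763 10470.0
toolx yaw 1.121008671117136 tilt -0.9999994023695802 delta after turn (tool) [ 0.0015 -0.0012  0.0073] tool-z turn 0
```

View pics/w6.png

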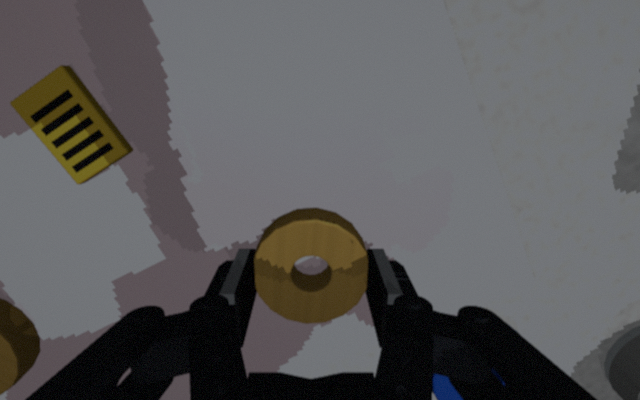

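Call:
arm_command([
  [1,0,0,-0.01,0,0,0],
  [1,0,0,-0.03,0,0,0],
  [1,0,0,-0.04,0,0,0],
  [1,0,0,-0.04,0,0,0],
  [1,0,0,-0.02,0,0,0],
  [1,0,0,0,0,0,0],
])

```text
t: 7.75
eef_pos: [0.6297, -0.1321, 0.1476]
ee_rot: [0.001, 0.847, 0.532, 0.001]
force: [-0.1, 0.7, -3.7]
gripper_width: 0.0481
```

Run:
```python
from h import *
s=snapshot('wrist'); save(s,'w7.png'); st=read_state(); print(st['eef_pos'],st['force'],st['gripper_width'],st['t'])
a=snapshot('scene'); save(a,'s7.png',(250,180,370,300),5); save(s,'w7z.png',(220,190,400,330),4)
```

```text
[ 0.62892931 -0.13192053  0.14542154] [-0.36167486  0.13665478 -2.52707653] 0.048415107338519246 7.8
```

View pics/w7z.png

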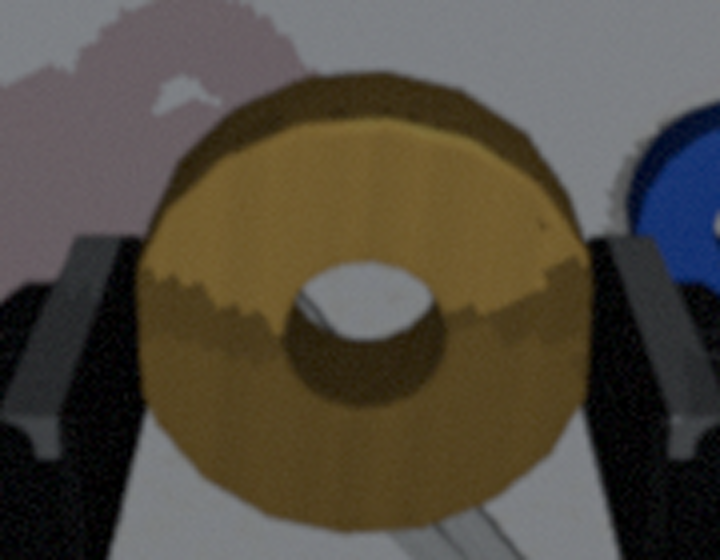

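View pics/s7.png

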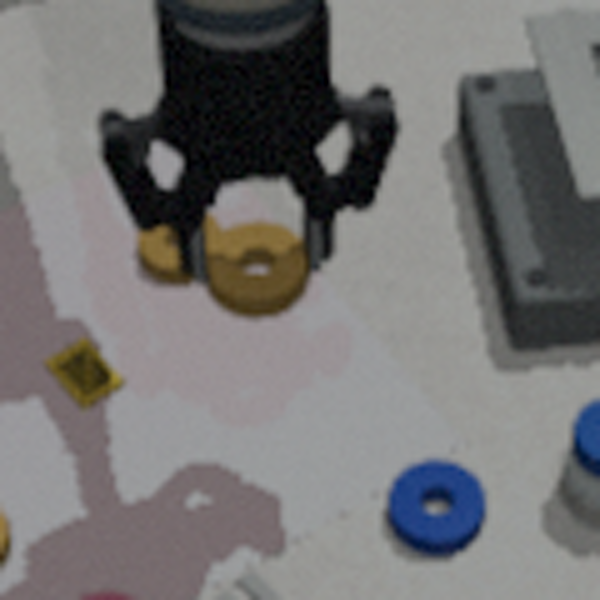

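```bash
cat > hole.py <<'E'
from h import *
def hole(uv,dia=None,z=None):
    w=np.load('wc.npz'); d=np.linalg.solve(w['K'],[uv[0],uv[1],1.])
    if dia: print('depth by dia',w['K'][0,0]*.017/dia)
    # intersect at tool z
    p=w['R']@d; k=(z-w['t'][2])/p[2]; return w['t']+p*k
E
python3 - <<'E'
from hole import *
for z in (-.012,-.009,-.006): 
    c=hole((311.5,273.75),39.5,z); print(z,c, 'depth',(c-np.load('wc.npz')['t'])@np.load('wc.npz')['R'][:,2])
E
```

```text
depth by dia 0.15165456109688633
-0.012 [ 0.00082596 -0.00171007 -0.012     ] depth 0.14854817647769233
depth by dia 0.15165456109688633
-0.009 [ 8.36641953e-04  5.63066486e-05 -9.00000000e-03] depth 0.1519457450293921
depth by dia 0.15165456109688633
-0.006 [ 0.00084732  0.00182268 -0.006     ] depth 0.15534331358109185
```

Call:
arm_command([
  [1,0,0,-0.055,0,0,0],
  [1,0.0393,-0.0265,0,0,0,0],
  [1,0.0393,-0.0265,0,0,0,0],
  [1,0.0393,-0.0265,0,0,0,0],
  [1,0.0393,-0.0265,0,0,0,0],
  [1,0.0393,-0.0265,0,0,0,0],
  [1,0.0393,-0.0265,0,0,0,0],
  [1,0,0,0.021,0,0,0],
  [1,0,0,0,0,0,0],
  [1,0,0,0,0,0,0],
])

```text
t: 9.1
eef_pos: [0.5882, 0.1483, 0.1791]
ee_rot: [-0.0, 0.847, 0.531, -0.001]
force: [-1.0, -0.4, -2.2]
gripper_width: 0.0482
```

Run:
```python
from h import *
s=snapshot('wrist'); save(s,'w8.png',(210,150,410,300),4); st=read_state(); print(st['eef_pos'],st['force'],st['gripper_width'],st['t'])
a=snapshot('scene'); save(a,'s8.png',(320,140,440,240),6); delta([.588,.1496,.179])
```

```text
[0.58859415 0.14826554 0.18001127] [ 0.79874412  0.52034755 -2.05823893] 0.04844544326359611 9.15
toolx yaw 1.1193381970662335 tilt -0.9999999095646276 delta after turn (tool) [ 0.0007 -0.0012  0.0016] tool-z turn 0
```

View pics/w8.png

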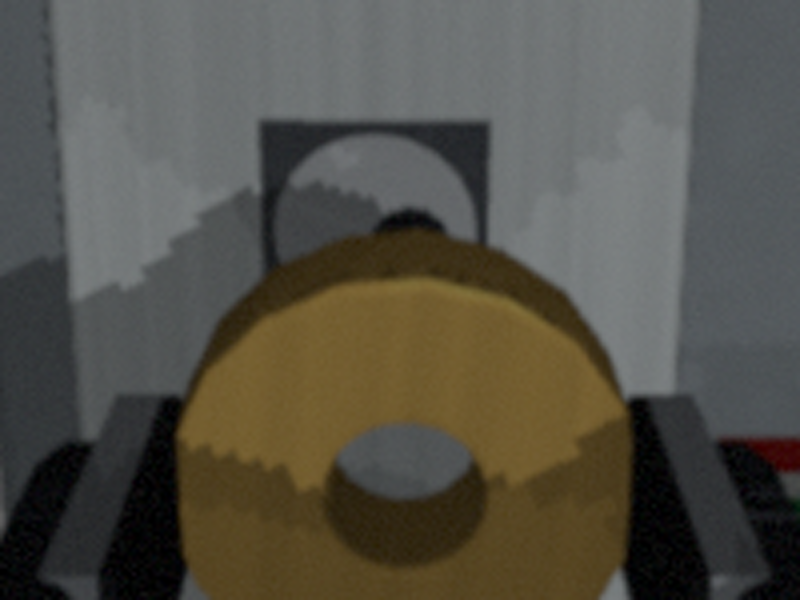

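View pics/s8.png

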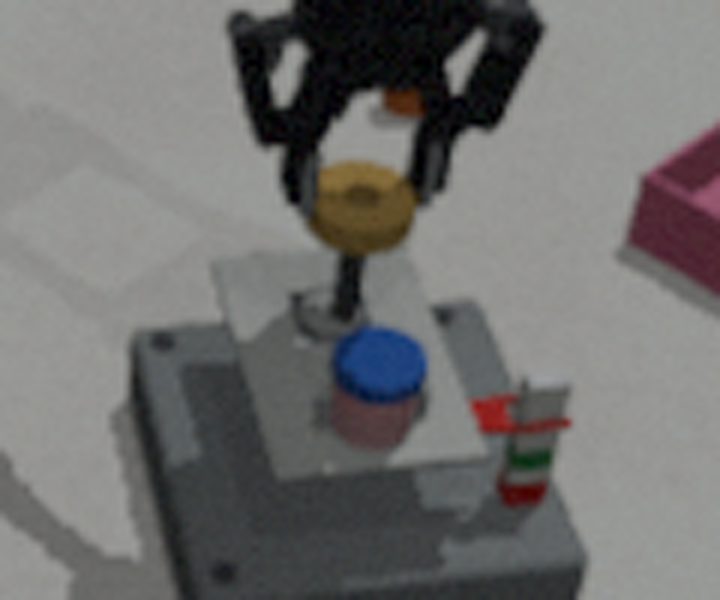

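Call:
arm_command([
  [1,0.0007,-0.0012,0.005,0,0,0],
  [1,0,0,0.004,0,0,0],
  [1,0,0,0,0,0,0],
  [1,0,0,0,0,0,0],
])

```text
t: 9.7
eef_pos: [0.5876, 0.1507, 0.1713]
ee_rot: [0.0, 0.847, 0.532, 0.0]
force: [1.0, -0.3, -2.5]
gripper_width: 0.0485
```

Run:
```python
from h import *
s=snapshot('wrist'); save(s,'w9.png',(210,150,410,300),4); st=read_state(); print(st['eef_pos'],st['force'],st['gripper_width'],st['t'])
a=snapshot('scene'); save(a,'s9.png',(350,150,420,220),8); delta([.588,.1496,.179])
```

```text
[0.58764433 0.15073825 0.17142968] [-0.29562132  0.22021549 -1.60869122] 0.048248248128240474 9.75
toolx yaw 1.1210143638142238 tilt -0.9999999466709121 delta after turn (tool) [-0.0009  0.0008 -0.0075] tool-z turn 0
```

View pics/w9.png

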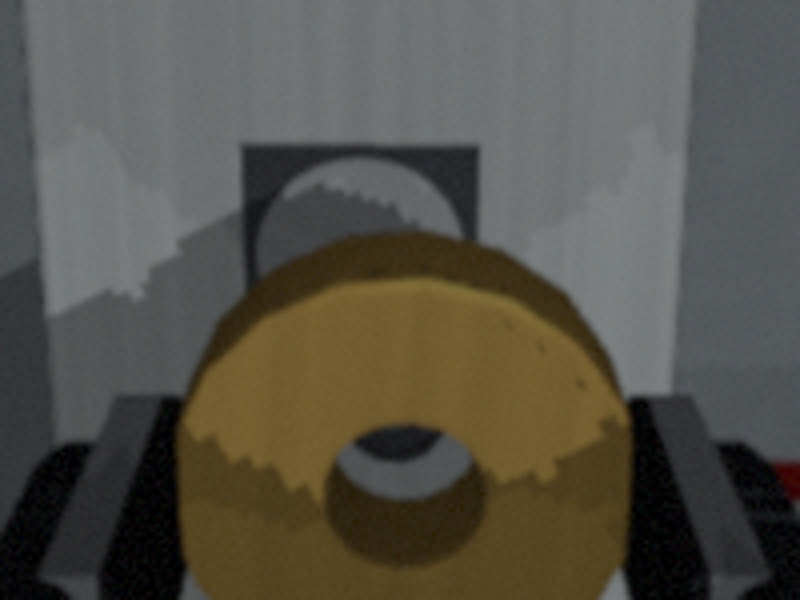

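View pics/s9.png

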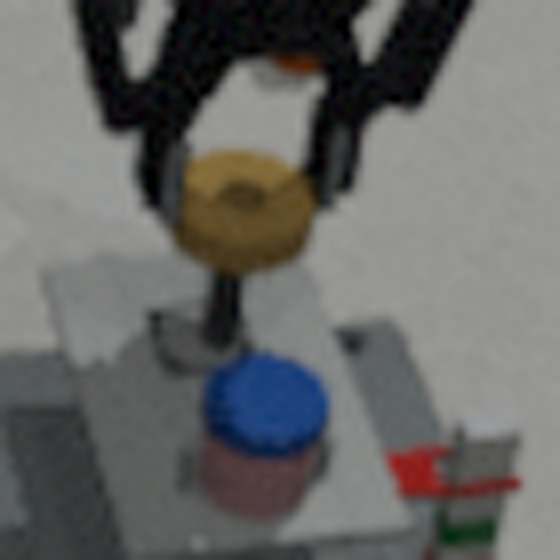

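Call:
arm_command([
  [1,-0.0009,0.0008,0,0,0,0],
  [1,0,0,0,0,0,0],
  [1,0,0,0,0,0,0],
  [1,0,0,0,0,0,0],
])

```text
t: 10.3
eef_pos: [0.5879, 0.1496, 0.1713]
ee_rot: [0.0, 0.847, 0.532, -0.0]
force: [0.0, -0.1, -2.7]
gripper_width: 0.0485
```

Run:
```python
from h import *
for i in range(2):
  s=snapshot('wrist'); delta([.588,.1496,.179])
save(s,'w10.png',(210,150,410,300),4);print(read_state()['force'])
```

```text
toolx yaw 1.1210433452422026 tilt -0.9999999996439306 delta after turn (tool) [ 0.      0.0001 -0.0077] tool-z turn 0
toolx yaw 1.1210151129495907 tilt -0.9999999998262766 delta after turn (tool) [ 0.0001  0.0001 -0.0077] tool-z turn 0
[-0.05792767 -0.01921392 -2.9948869 ]
```

View pics/w10.png

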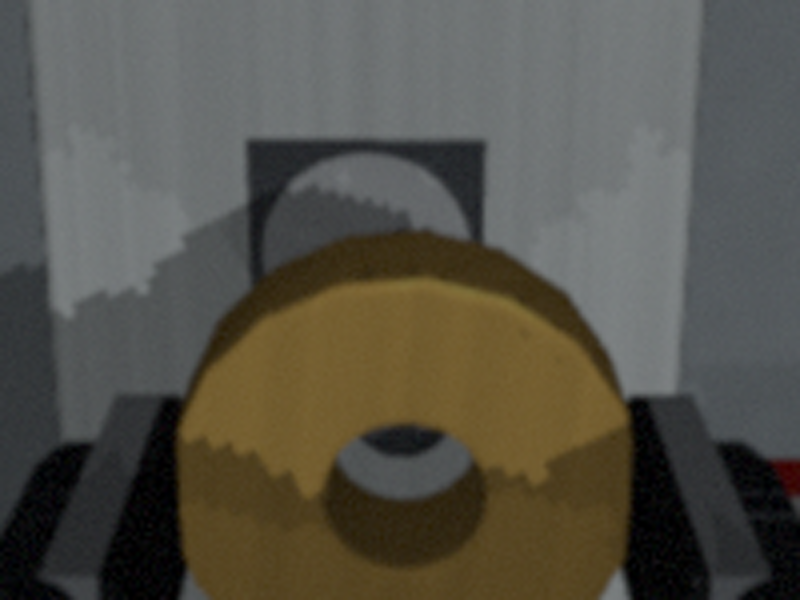

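The spindle tip now shows centred in the hole, at about (404,440) in the crop. I'll lower slowly and check.

Call:
arm_command([
  [1,0,0,0.004,0,0,0],
  [1,0,0,0.004,0,0,0],
  [1,0,0,0.004,0,0,0],
  [1,0,0,0,0,0,0],
  [1,0,0,0,0,0,0],
])

```text
t: 11.02
eef_pos: [0.5879, 0.1496, 0.1593]
ee_rot: [0.0, 0.847, 0.532, -0.0]
force: [-0.0, 0.3, -2.7]
gripper_width: 0.0485
```

Run:
```python
from h import *
f=[]
for i in range(3):
  s=snapshot('wrist'); f.append(read_state()['force'])
delta([.588,.1496,.179])
save(s,'w11.png',(210,150,410,300),4);print(np.mean(f,0),read_state()['ft_torque'])
```

```text
toolx yaw 1.121037270679171 tilt -0.9999999090840666 delta after turn (tool) [-0.     -0.     -0.0195] tool-z turn 0
[-0.12219016 -0.40398703 -2.28355627] [0.03017565 0.06262186 0.01118863]
```

View pics/w11.png

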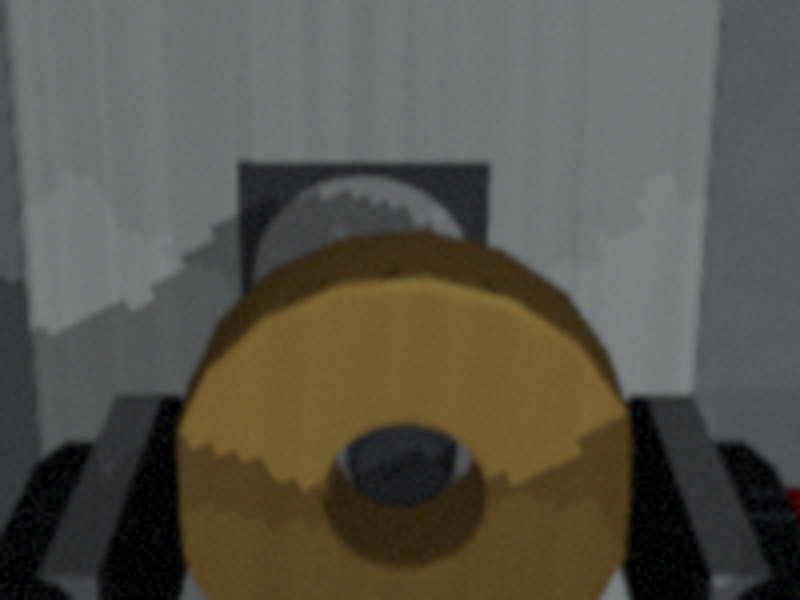

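Call:
arm_command([
  [1,0,0,0.006,0,0,0],
  [1,0,0,0.007,0,0,0],
  [1,0,0,0.007,0,0,0],
  [1,0,0,0.007,0,0,0],
  [1,0,0,0.007,0,0,0],
  [1,0,0,0,0,0,0],
  [1,0,0,0,0,0,0],
])

```text
t: 12.05
eef_pos: [0.588, 0.1496, 0.1255]
ee_rot: [0.0, 0.847, 0.532, 0.0]
force: [-0.2, -0.3, -2.5]
gripper_width: 0.0484
```

```bash
cat >> h.py <<'E'
def ff(n=4):
    f=[]
    for i in range(n): snapshot('wrist'); f.append(read_state()['force'])
    return np.mean(f,0).round(2)
E
python3 - <<'E'
from h import *
print(ff(3)); a=snapshot('scene'); save(a,'s12.png',(340,150,440,230),7); delta([.588,.1496,.179])
E
```

```text
[-0.14 -0.39 -2.51]
toolx yaw 1.1209649358323561 tilt -0.9999997003066381 delta after turn (tool) [-0.     -0.0001 -0.0533] tool-z turn 0
```

View pics/s12.png

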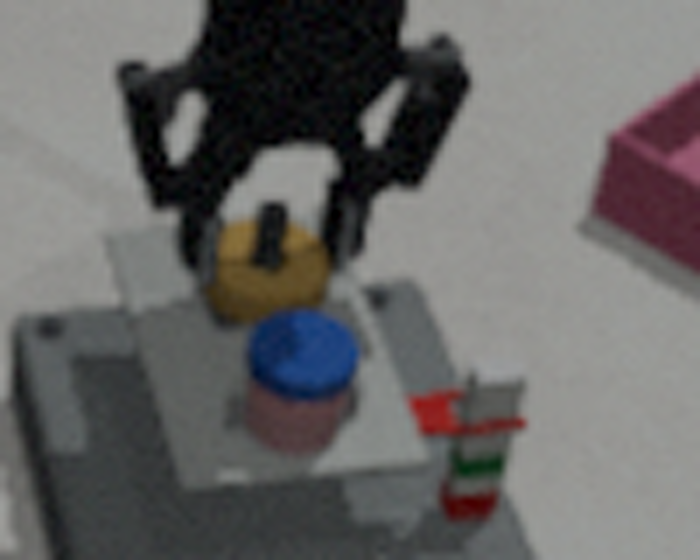

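The ring is on the spindle, with the spindle showing through the hole. Lowering to the pan.

Call:
arm_command([
  [1,0,0,0.004,0,0,0],
  [1,0,0,0.003,0,0,0],
  [1,0,0,0.003,0,0,0],
  [1,0,0,0.003,0,0,0],
  [1,0,0,0.002,0,0,0],
  [1,0,0,0,0,0,0],
  [1,0,0,0,0,0,0],
])

```text
t: 13.12
eef_pos: [0.588, 0.1496, 0.1105]
ee_rot: [0.0, 0.847, 0.532, 0.0]
force: [-1.6, -0.9, -1.1]
gripper_width: 0.0484
```

Run:
```python
from h import *
print(ff(3)); delta([.588,.1496,.179])
```

```text
[-0.83 -0.29 -0.49]
toolx yaw 1.120945543622781 tilt -0.999999980504072 delta after turn (tool) [ 0.0001  0.     -0.0685] tool-z turn 0
```

Call:
arm_command([
  [1,0,0,0.002,0,0,0],
  [1,0,0,0.0005,0,0,0],
  [1,0,0,0,0,0,0],
  [1,0,0,0,0,0,0],
])

```text
t: 13.78
eef_pos: [0.5881, 0.1496, 0.1079]
ee_rot: [0.0, 0.847, 0.532, 0.0]
force: [0.3, -0.3, -0.4]
gripper_width: 0.0483
```

Run:
```python
from h import *
print(ff(4)); delta([.588,.1496,.179])
```

```text
[ 0.34 -0.05  0.44]
toolx yaw 1.12099085922959 tilt -0.999999895429711 delta after turn (tool) [-0.     -0.0001 -0.0711] tool-z turn 0
```

Call:
arm_command([
  [0.15,0,0,0,0,0,0],
  [0.15,0,0,0,0,0,0],
  [0.15,0,0,0,0,0,0],
  [0.15,0,0,0,0,0,0],
])

```text
t: 14.48
eef_pos: [0.5879, 0.1496, 0.1078]
ee_rot: [0.0, 0.847, 0.532, 0.0]
force: [0.5, 0.7, -0.4]
gripper_width: 0.0729
```

Run:
```python
from h import *
print(ff(2)); a=snapshot('scene'); save(a,'s13.png',(340,150,440,230),7); s=snapshot('wrist'); save(s,'w13.png'); print(read_state()['eef_pos'],read_state()['gripper_width'],read_state()['t'])
```

```text
[-0.31  0.31  0.38]
[0.5879691  0.14956696 0.10781438] 0.07237834766350747 14.675
```

View pics/s13.png

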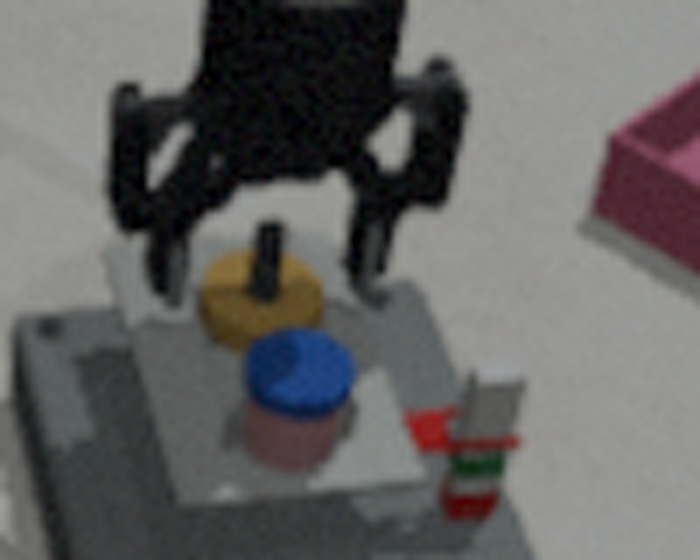

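View pics/w13.png

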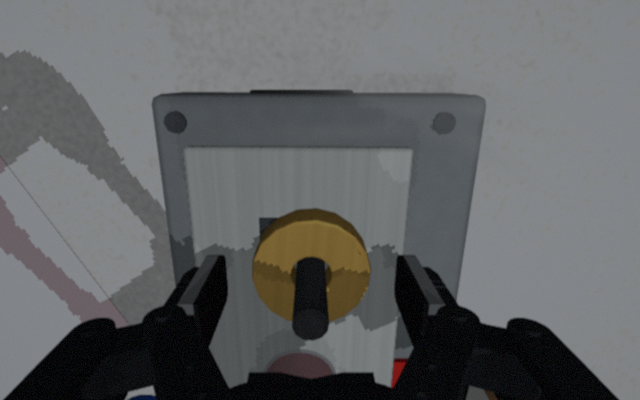

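Ring 1 is seated. The pointer sits just above the green band and the pan is at about 34.5 mm. Going for the second ring, at (0.4815,-0.1015).

Call:
arm_command([
  [0,0,0,-0.02,0,0,0],
  [0,0,0,-0.05,0,0,0],
  [0,0,0,-0.03,0,0,0],
  [0,-0.0545,0.0027,0,0,0,0],
  [0,-0.0545,0.0027,0,0,0,0],
  [0,-0.0545,0.0027,0,0,0,0],
  [0,-0.0545,0.0027,0,0,0,0],
  [0,-0.0545,0.0027,0.05,0,0,0],
  [0,0,0,0.05,0,0,0],
  [0,0,0,0,0,0,0],
])

```text
t: 15.92
eef_pos: [0.4826, -0.0938, 0.1128]
ee_rot: [-0.003, 0.847, 0.531, -0.002]
force: [0.4, 0.8, 0.5]
gripper_width: 0.0855
```

Run:
```python
from h import *
snapshot('scene');s=snapshot('wrist'); save(s,'w14.png'); print(read_state()['eef_pos'],read_state()['t'])
for cf,px,n,u in ringfit(s):
    x,*r=fitring(s,u); print(round(cf,2),px,n,u.mean(0).round(),x.round(4),r)
    if abs(x[0]-.4815)<.02 and abs(x[1]+.1)<.02: delta([*x,.005])
```

```text
[ 0.48564806 -0.09377347  0.11793629] 16.025
0.95 [77. 62. 32.] 3834 [ 56. 270.] [ 0.4546 -0.302 ] [4068.475421825555, 3808.5]
0.6 [99. 81. 44.] 3849 [299. 195.] [ 0.4808 -0.1012] [4100.314160040347, 4003.5]
toolx yaw 1.121849076073517 tilt -0.9999912809210184 delta after turn (tool) [-0.0092 -0.0022  0.1139] tool-z turn 0
```

View pics/w14.png

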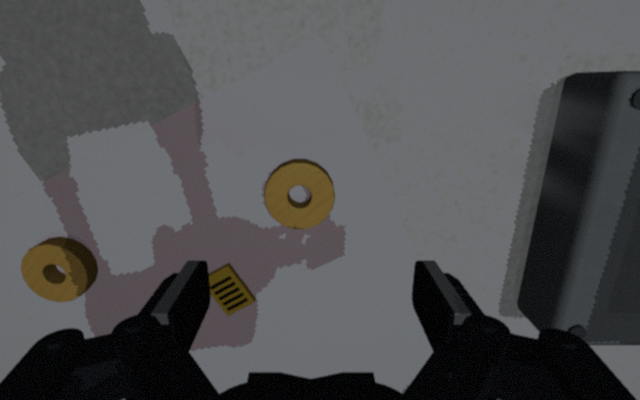

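Call:
arm_command([
  [0,0,0,0,0,0,0],
  [0,0,0,0,0,0,0],
  [0,0,0,0,0,0,0],
])

```text
t: 16.45
eef_pos: [0.4853, -0.0937, 0.1162]
ee_rot: [0.0, 0.847, 0.532, 0.0]
force: [-0.2, 0.0, 0.8]
gripper_width: 0.0855
```

Run:
```python
from h import *
delta([.4808,-.1012,.005]); print(read_state()['eef_pos'],tool()[1].round(4).tolist())
```

```text
toolx yaw 1.1214586849720671 tilt -0.9999995550012069 delta after turn (tool) [-0.0087 -0.0009  0.1112] tool-z turn 0
[ 0.48529191 -0.09374434  0.11623535] [[0.4344, 0.9007, 0.0009], [0.9007, -0.4344, -0.0003], [0.0001, 0.0009, -1.0]]
```

Call:
arm_command([
  [0,-0.0087,-0.0009,0.02,0,0,0],
  [0,0,0,0.04,0,0,0],
  [0,0,0,0.03,0,0,0],
  [0,0,0,0.015,0,0,0],
  [0,0,0,0.005,0,0,0],
  [0,0,0,0,0,0,0],
  [0,0,0,0,0,0,0],
])

```text
t: 17.32
eef_pos: [0.4812, -0.1016, 0.0069]
ee_rot: [0.001, 0.847, 0.532, 0.001]
force: [0.1, -0.1, -0.7]
gripper_width: 0.0854
```

Run:
```python
from h import *
s=snapshot('wrist'); save(s,'w15.png'); delta([.4808,-.1012,.006])
```

```text
toolx yaw 1.1210069258086102 tilt -0.999997491985547 delta after turn (tool) [ 0.0002 -0.0005  0.0009] tool-z turn 0
```

View pics/w15.png

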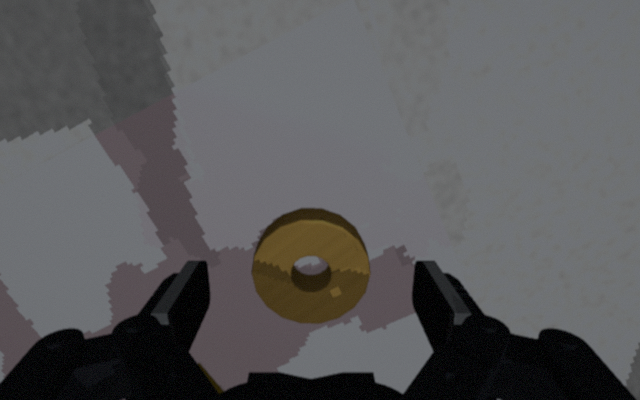

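Call:
arm_command([
  [1,0,0,0,0,0,0],
  [1,0,0,0,0,0,0],
  [1,0,0,0,0,0,0],
  [1,0,0,0,0,0,0],
  [1,0,0,0,0,0,0],
  [1,0,0,-0.01,0,0,0],
  [1,0,0,-0.04,0,0,0],
  [1,0,0,-0.055,0,0,0],
  [1,0,0,-0.055,0,0,0],
  [1,0,0,-0.03,0,0,0],
])

```text
t: 18.62
eef_pos: [0.4808, -0.1015, 0.1991]
ee_rot: [0.001, 0.847, 0.532, 0.001]
force: [0.8, -0.1, -3.0]
gripper_width: 0.048
```

Run:
```python
from h import *
s=snapshot('wrist'); save(s,'w16.png',(220,190,400,330),4); delta([.588,.1496,.20]); print(read_state()['force'],read_state()['gripper_width'])
```

```text
toolx yaw 1.1210090912737591 tilt -0.9999646771645522 delta after turn (tool) [ 0.2725 -0.0136  0.0029] tool-z turn 0
[-0.9212307   0.5351101   1.19885138] 0.048400725893200346
```

View pics/w16.png

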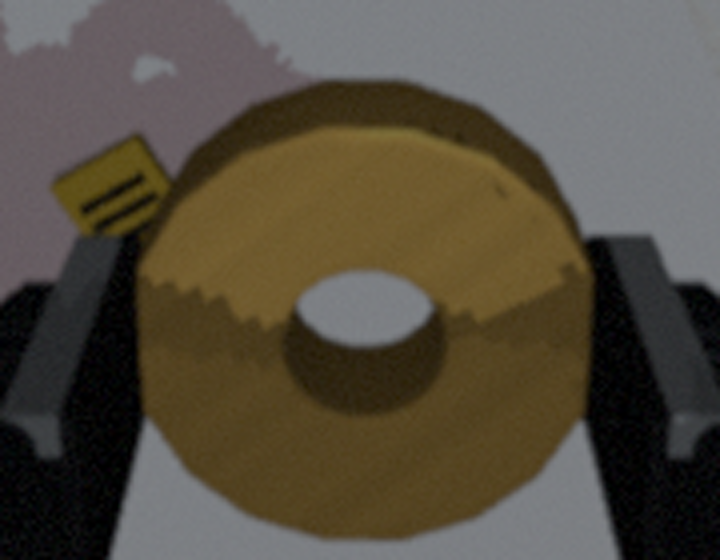

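Call:
arm_command([
  [1,0.0545,-0.0029,0,0,0,0],
  [1,0.0545,-0.0029,0,0,0,0],
  [1,0.0545,-0.0029,0,0,0,0],
  [1,0.0545,-0.0029,0,0,0,0],
  [1,0.0545,-0.0028,0,0,0,0],
  [1,0,0,0.027,0,0,0],
  [1,0,0,0,0,0,0],
  [1,0,0,0,0,0,0],
  [1,0,0,0,0,0,0],
])

```text
t: 19.8
eef_pos: [0.5862, 0.1497, 0.17]
ee_rot: [0.0, 0.847, 0.531, 0.001]
force: [-0.2, -0.3, -2.7]
gripper_width: 0.0481
```

Run:
```python
from h import *
s=snapshot('wrist'); delta([.5873,.15,.161]); save(s,'w17.png',(210,150,410,300),4)
```

```text
toolx yaw 1.1199828622799612 tilt -0.9999975827227756 delta after turn (tool) [0.0007 0.0008 0.009 ] tool-z turn 0
```

View pics/w17.png

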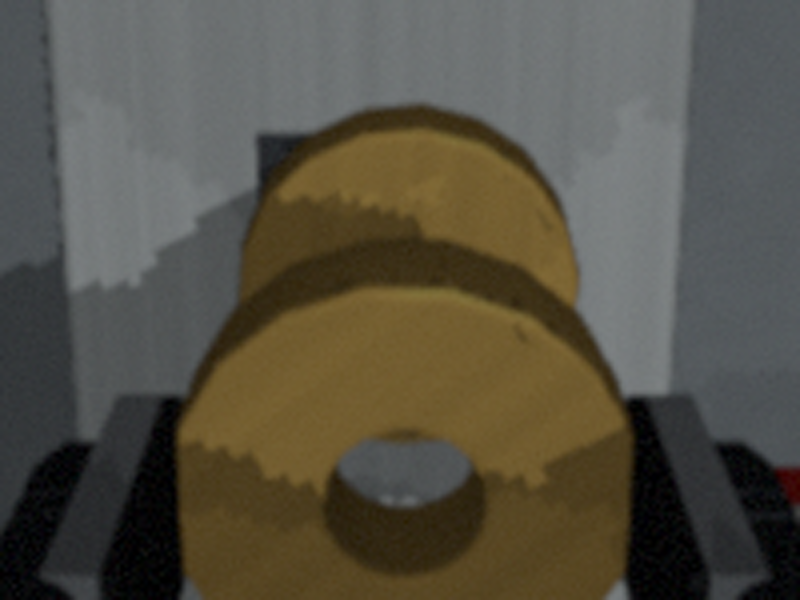

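Call:
arm_command([
  [1,0,0,0.009,0,0,0],
  [1,0,0,0,0,0,0],
  [1,0,0,0,0,0,0],
])

```text
t: 20.23
eef_pos: [0.5857, 0.1502, 0.1593]
ee_rot: [-0.0, 0.847, 0.532, -0.0]
force: [-1.1, -0.1, -1.9]
gripper_width: 0.0483
```

Run:
```python
from h import *
s=snapshot('wrist'); delta([.5873,.15,.161]); save(s,'w18.png',(210,150,410,300),4)
```

```text
toolx yaw 1.1209127754463826 tilt -0.9999999998641229 delta after turn (tool) [ 0.0004  0.0015 -0.0014] tool-z turn 0
```

View pics/w18.png

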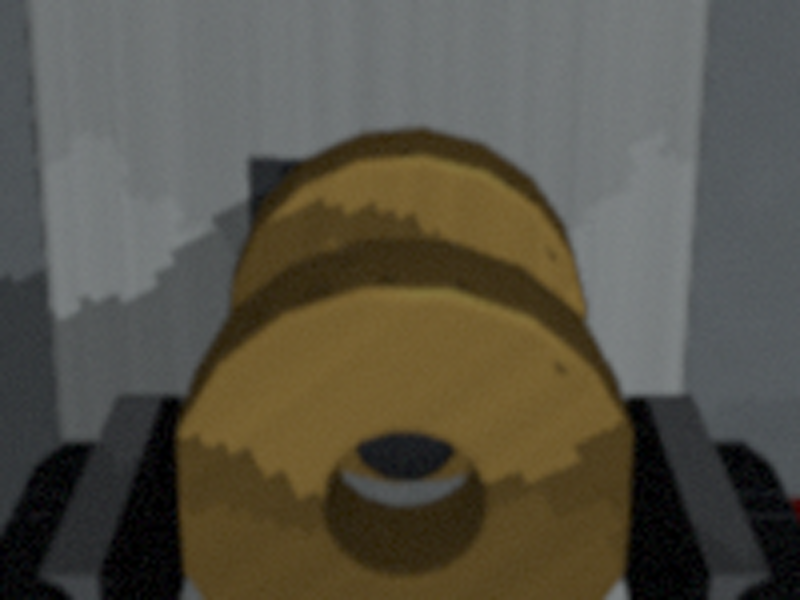

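Tip in sight at about (407,455), centred in x. Applying the y correction and lowering.

Call:
arm_command([
  [1,0.0003,0.0015,0,0,0,0],
  [1,0,0,0,0,0,0],
  [1,0,0,0.003,0,0,0],
  [1,0,0,0.004,0,0,0],
  [1,0,0,0.004,0,0,0],
  [1,0,0,0,0,0,0],
  [1,0,0,0,0,0,0],
])

```text
t: 21.15
eef_pos: [0.5873, 0.1499, 0.1486]
ee_rot: [0.0, 0.847, 0.532, -0.0]
force: [0.4, -0.0, -2.5]
gripper_width: 0.0486
```

Run:
```python
from h import *
print(ff(2));s=snapshot('wrist'); delta([.5873,.15,.161]); save(s,'w19.png',(210,150,410,300),4)
```

```text
[-0.2   0.17 -2.02]
toolx yaw 1.1209911789691211 tilt -0.9999999119110351 delta after turn (tool) [-0.     -0.0001 -0.0122] tool-z turn 0
```

View pics/w19.png

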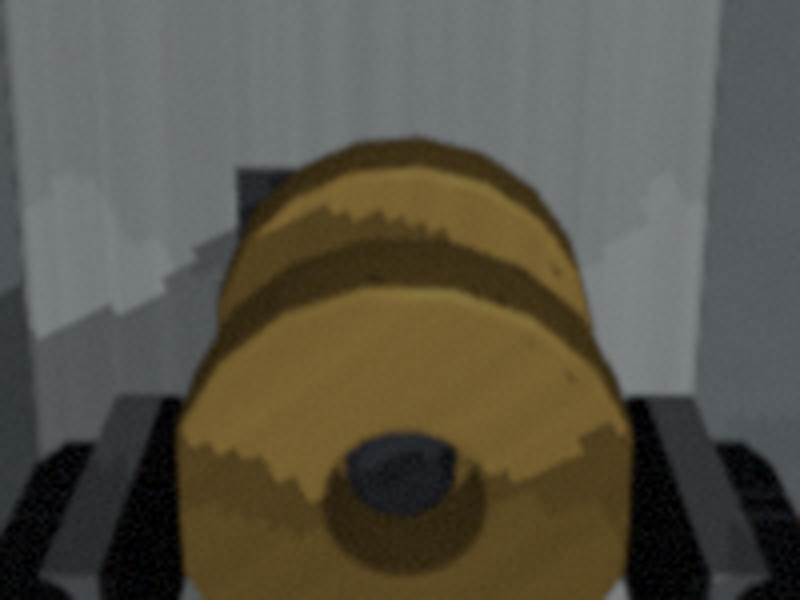

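Call:
arm_command([
  [1,0,0,0.006,0,0,0],
  [1,0,0,0.006,0,0,0],
  [1,0,0,0.005,0,0,0],
  [1,0,0,0.004,0,0,0],
  [1,0,0,0.003,0,0,0],
  [1,0,0,0.003,0,0,0],
  [1,0,0,0.003,0,0,0],
  [1,0,0,0.002,0,0,0],
  [1,0,0,0,0,0,0],
  [1,0,0,0,0,0,0],
])

```text
t: 22.55
eef_pos: [0.5874, 0.15, 0.1168]
ee_rot: [0.0, 0.847, 0.532, 0.0]
force: [-1.0, -0.5, -0.2]
gripper_width: 0.048
```

Run:
```python
from h import *
print(ff(4)); delta([.5873,.15,.161])
```

```text
[-0.88  0.24 -1.15]
toolx yaw 1.1210110372392756 tilt -0.9999999847467457 delta after turn (tool) [ 0.     -0.0001 -0.0443] tool-z turn 0
```

Call:
arm_command([
  [1,0,0,0.002,0,0,0],
  [1,0,0,0.001,0,0,0],
  [1,0,0,0,0,0,0],
  [1,0,0,0,0,0,0],
])

```text
t: 23.25
eef_pos: [0.5874, 0.15, 0.1137]
ee_rot: [0.0, 0.847, 0.532, 0.0]
force: [0.3, -0.4, -0.3]
gripper_width: 0.0484
```

Run:
```python
from h import *
print(ff(4)); delta([.5873,.15,.161])
```

```text
[0.27 0.24 0.32]
toolx yaw 1.1209987010011315 tilt -0.9999999277694829 delta after turn (tool) [-0.     -0.0001 -0.0473] tool-z turn 0
```

Loaded, with about 0 N net. Releasing and retreating, then measuring the pan.

Call:
arm_command([
  [0.15,0,0,0,0,0,0],
  [0.15,0,0,0,0,0,0],
  [0.15,0,0,0,0,0,0],
  [0,0,0,-0.02,0,0,0],
  [0,0,0,-0.05,0,0,0],
  [0,0,0,-0.05,0,0,0],
  [0,0,0,0,0,0,0],
  [0,0,0,0,0,0,0],
  [0,0,0,0,0,0,0],
  [0,0,0,0,0,0,0],
])

```text
t: 24.7
eef_pos: [0.5869, 0.1499, 0.2321]
ee_rot: [-0.0, 0.847, 0.532, -0.001]
force: [-0.4, 0.0, -0.5]
gripper_width: 0.0854
```

Run:
```python
from h import *
s=snapshot('wrist'); save(s,'w20.png'); np.savez('w20.npz',E=s['extrinsics']); print(read_state()['eef_pos'],read_state()['t'])
save(s,'w20z.png',(210,90,410,240),4);save(s,'w20p.png',(350,200,430,280),8)
a=snapshot('scene'); save(a,'s20.png',(340,150,440,240),7)
```

```text
[0.58697719 0.14990604 0.23234141] 24.75
```

View pics/w20.png

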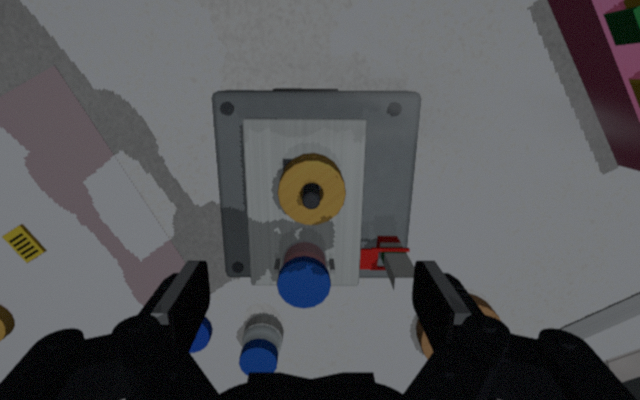

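View pics/s20.png

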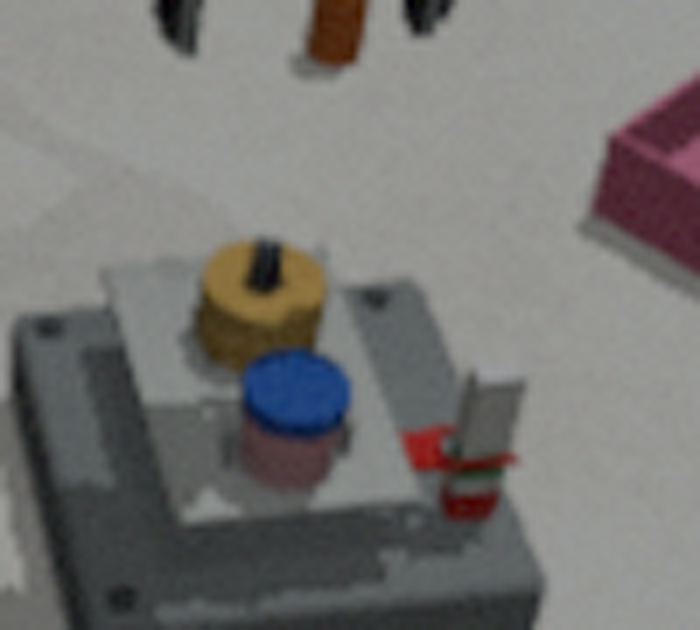

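View pics/w20z.png

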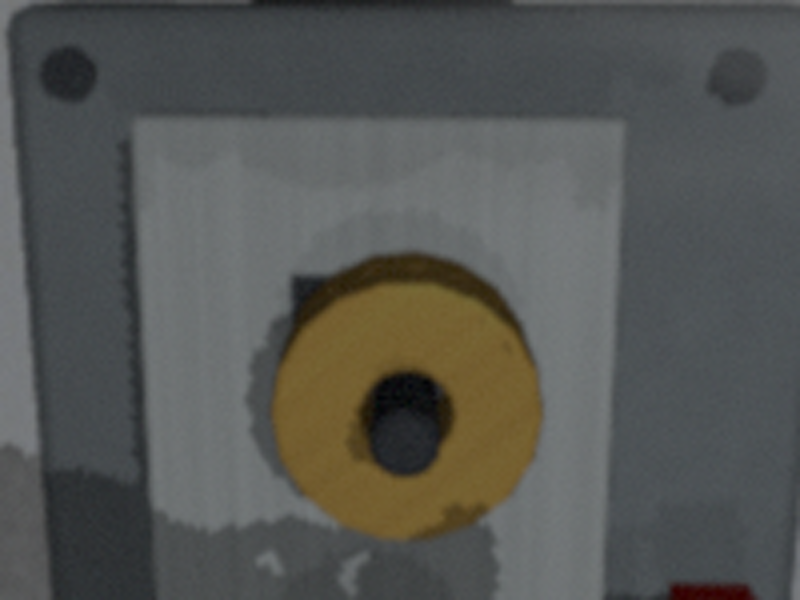

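The pointer is right at the top edge of the green band, so I need a precise reading before deciding on a third ring.

Run:
```python
from h import *
s=snapshot('scene')
im=cv2.resize(s['img'][185:235,390:425,::-1],None,fx=14,fy=12,interpolation=cv2.INTER_CUBIC); im=cv2.convertScaleAbs(im,alpha=1.5); cv2.imwrite('pics/p20.png',im)
w=cv2.imread('pics/w20.png'); im=cv2.resize(w[215:290,350:420],None,fx=8,fy=8,interpolation=cv2.INTER_CUBIC); cv2.imwrite('pics/p20w.png',cv2.convertScaleAbs(im,alpha=1.6))
K=np.load('wc.npz')['K']; w20={'extrinsics':np.load('w20.npz')['E'],'intrinsics':K}
for h in (.138,.14,.142): print(h,proj(w20,[.5883,.1503,h]))
```

```text
0.138 [311.55387903 199.96707472]
0.14 [311.55796685 200.87048192]
0.142 [311.5621178  201.78784173]
```

View pics/p20.png

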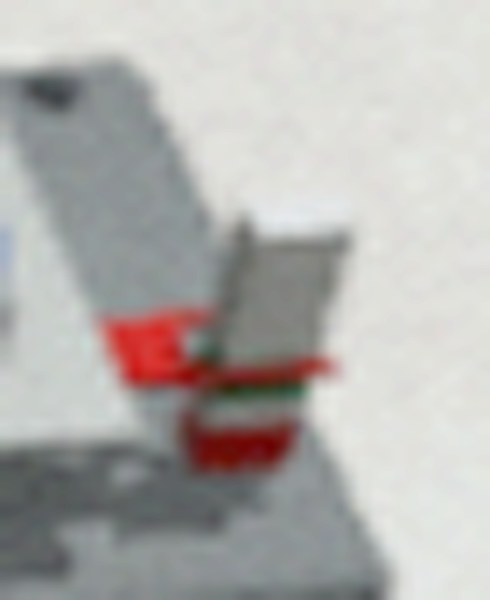

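View pics/p20w.png

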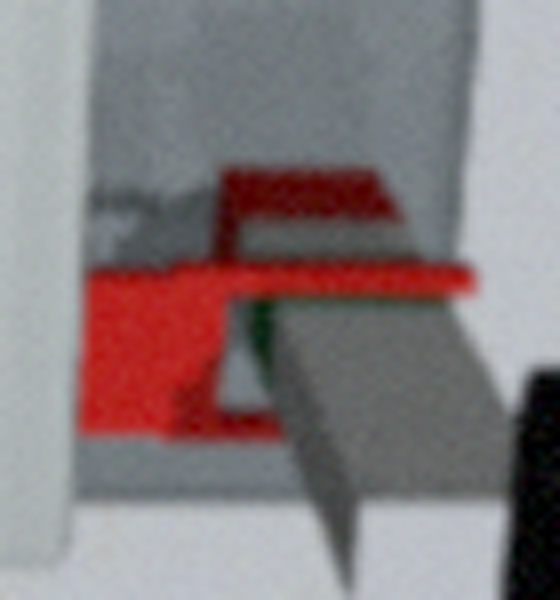

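Pan estimate from the tip height is about 45 mm, only just inside the band. The steep view can't confirm that, so I'll tilt the wrist camera for a flatter look at the pointer from the free side of the scale.

Call:
arm_command([
  [1,0.0385,-0.033,0,0,0,0],
  [1,0.0385,-0.033,0,0,0,0],
  [1,0,0,0,-0.164,0,0],
  [1,0,0,0,-0.164,0,0],
  [1,0,0,0,-0.164,0,0],
  [1,0,0,0,-0.164,0,0],
  [1,0,0,0,-0.164,0,0],
  [1,0,0,0,0,0,0],
  [1,0,0,0,0,0,0],
])

```text
t: 25.98
eef_pos: [0.5616, 0.2482, 0.2345]
ee_rot: [0.337, 0.777, 0.488, 0.212]
force: [0.8, -0.2, 0.2]
gripper_width: -0.0003
```

Run:
```python
from h import *
s=snapshot('wrist'); save(s,'w21.png'); st=read_state(); print(st['eef_pos'],st['joints'],st['t']); print(tool()[1].round(3).tolist()); delta([.561,.248,.121])
P=[.687,.187,.09]; print(proj(s,P))
```

```text
[0.56211202 0.24790853 0.23522928] [ 0.7419608  -0.20180538  1.69677363 -0.76853445  1.35055041 -0.31817848] 26.025
[[0.436, 0.614, 0.658], [0.9, -0.299, -0.317], [0.002, 0.73, -0.683]]
toolx yaw 1.1200454812098677 tilt -0.6829972135515507 delta after turn (tool) [-0.0006 -0.0841  0.0773] tool-z turn 0
[309.38385408 154.18933881]
```

View pics/w21.png

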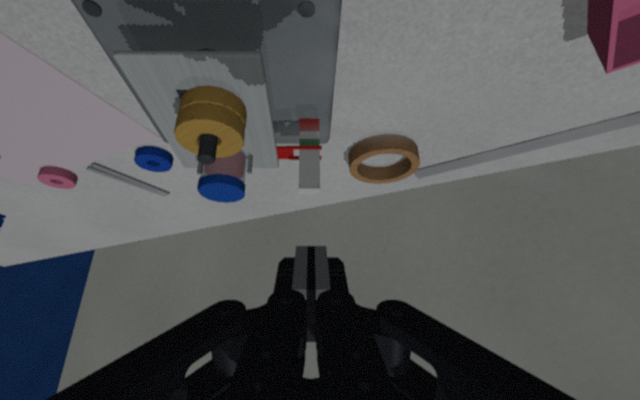

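Call:
arm_command([
  [1,0,-0.028,0.0258,0,0,0],
  [1,0,-0.028,0.0258,0,0,0],
  [1,0,-0.028,0.0258,0,0,0],
  [1,0,0,0,0,0,0],
  [1,0,0,0,0,0,0],
])

```text
t: 26.65
eef_pos: [0.5622, 0.2484, 0.1222]
ee_rot: [0.338, 0.777, 0.486, 0.213]
force: [0.6, 0.4, 0.4]
gripper_width: -0.0
```

Run:
```python
from h import *
s=snapshot('wrist'); save(s,'w22.png'); np.savez('w22.npz',E=s['extrinsics']); st=read_state(); print(st['eef_pos'],st['t'])
P=[.687,.187,.09]; u,v=proj(s,P).astype(int); print(u,v)
im=s['img'][v-30:v+45,u-50:u+40,::-1]; im=cv2.convertScaleAbs(cv2.resize(im,None,fx=8,fy=8,interpolation=cv2.INTER_CUBIC),alpha=1.6); im=cv2.rotate(im,cv2.ROTATE_180); cv2.imwrite('pics/w22z.png',im)
```

```text
[0.56220462 0.24871993 0.12278476] 26.7
308 266
```

View pics/w22.png

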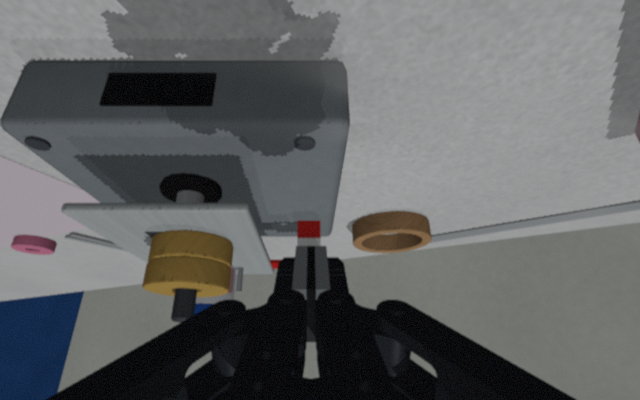

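View pics/w22z.png

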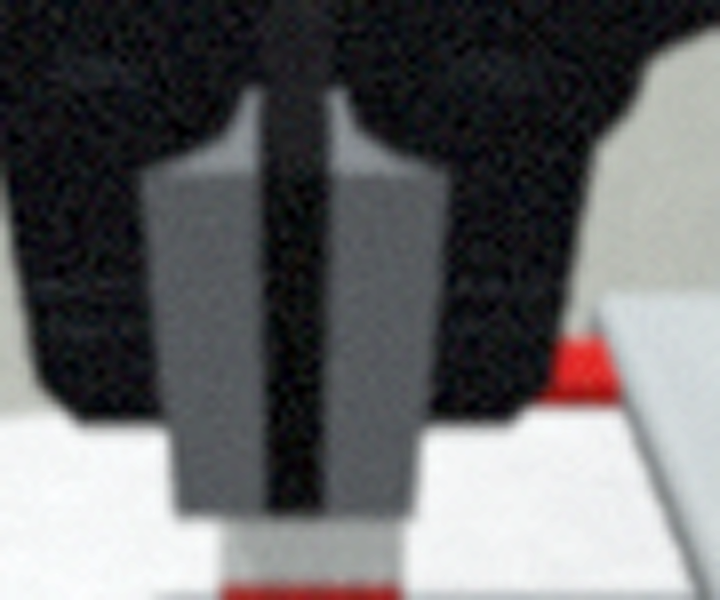

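Call:
arm_command([
  [1,0,0.022,-0.0205,0,0,0],
  [1,0,0,0,0,0,0],
  [1,0,0,0,0,0,0],
])

```text
t: 27.08
eef_pos: [0.561, 0.2486, 0.1506]
ee_rot: [0.337, 0.777, 0.487, 0.213]
force: [0.1, 0.3, -0.4]
gripper_width: -0.0001
```

Run:
```python
from h import *
s=snapshot('wrist'); save(s,'w23.png'); np.savez('w23.npz',E=s['extrinsics']); st=read_state(); print(st['eef_pos'],st['t'])
P=[.687,.187,.09]; u,v=proj(s,P).astype(int); print(u,v); u0,v0=u-50,v-40; print(u0,v0)
im=s['img'][v0:v0+65,u0:u0+90,::-1]; im=cv2.convertScaleAbs(cv2.resize(im,None,fx=8,fy=8,interpolation=cv2.INTER_CUBIC),alpha=1.6); im=cv2.rotate(im,cv2.ROTATE_180); cv2.imwrite('pics/w23z.png',im)
```

```text
[0.56072519 0.2483295  0.14956635] 27.125
309 234
259 194
```

View pics/w23z.png

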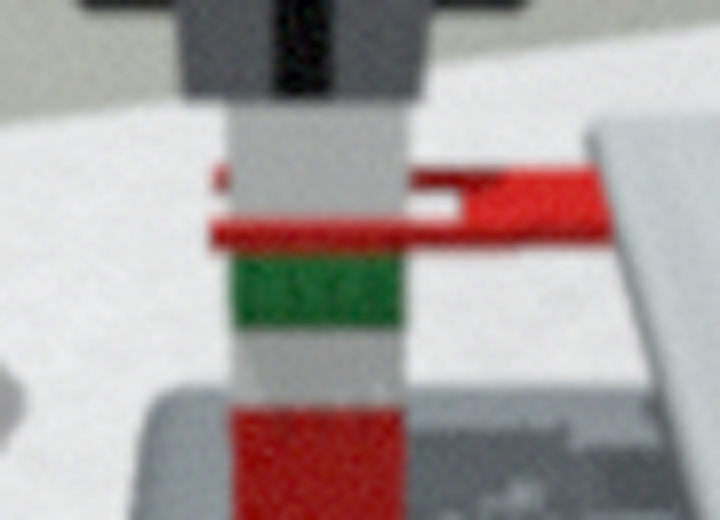

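Run:
```python
from h import *
K=np.load('wc.npz')['K']; w={'extrinsics':np.load('w23.npz')['E'],'intrinsics':K}
O=np.array([.5837,.1461]); ex=np.array([.9005,-.4348]); ey=np.array([.4348,.9005])
W=lambda x,y,z: np.r_[O+ex*x+ey*y,z]
def crop(P): 
    u,v=proj(w,P); return np.array([720-(u-259)*8, 520-(v-194)*8]).round(1)
C=w['extrinsics'][:3,3]; P=W(.075,.082,.09); d=P-C; print('elev',np.degrees(np.arcsin(-d[2]/np.linalg.norm(d))),np.linalg.norm(d))
for fx in (.065,.075,.085):
  print(fx,[ (pan,crop(W(fx,.082,.135-pan)).tolist(), crop(W(fx,.082,.132-pan))[1]) for pan in (.0445,.057,.066)])
print('pan corners top',crop(W(-.05,.05,.0897)),crop(W(.102,.05,.0897)))
```

```text
elev 18.661262703540284 0.31471594613131776
0.065 [(0.0445, [316.5, 218.9], np.float64(245.2)), (0.057, [316.6, 327.2], np.float64(352.7)), (0.066, [316.7, 403.0], np.float64(427.8))]
0.075 [(0.0445, [316.2, 189.1], np.float64(214.8)), (0.057, [316.4, 294.9], np.float64(319.7)), (0.066, [316.5, 368.9], np.float64(393.1))]
0.085 [(0.0445, [315.9, 161.0], np.float64(186.1)), (0.057, [316.1, 264.3], np.float64(288.6)), (0.066, [316.2, 336.6], np.float64(360.4))]
pan corners top [773.3 764.6] [583.  122.4]
```

Run:
```python
from h import *
w=cv2.imread('pics/w20.png'); im=cv2.resize(w[235:305,350:420],None,fx=8,fy=8,interpolation=cv2.INTER_CUBIC); a=cv2.convertScaleAbs(im,alpha=1.6)
w=cv2.imread('pics/w1.png'); im=cv2.resize(w[215:300,350:425],None,fx=8,fy=8,interpolation=cv2.INTER_CUBIC)[:560,:]; b=cv2.convertScaleAbs(im,alpha=1.6)
cv2.imwrite('pics/pp.png',cv2.resize(np.hstack([a,b[:, :560]]),None,fx=.7,fy=.7))
```

```text
(no output)
```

View pics/pp.png

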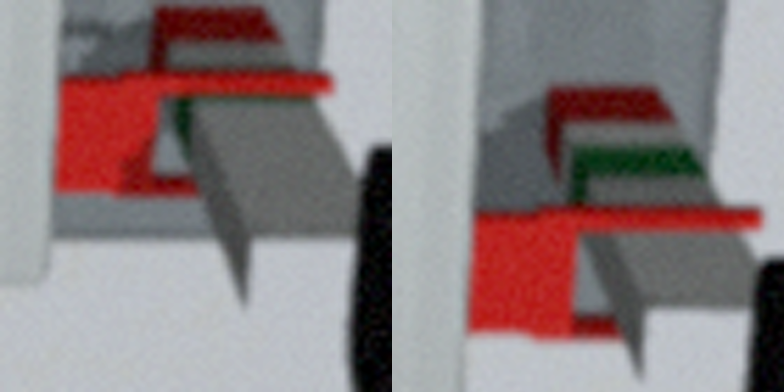

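Run:
```python
from h import *
from scipy.optimize import brentq
K=np.load('wc.npz')['K']; w20={'extrinsics':np.load('w20.npz')['E'],'intrinsics':K}; w23={'extrinsics':np.load('w23.npz')['E'],'intrinsics':K}
O=np.array([.5837,.1461]); ex=np.array([.9005,-.4348]); ey=np.array([.4348,.9005])
W=lambda x,y,z: np.r_[O+ex*x+ey*y,z]
fx=lambda row,z: brentq(lambda x:proj(w20,W(x,.082,z))[1]-row,-.1,.2)
print('post top near/far x',fx(277.3,.13),fx(289.5,.13))
# triangulate prong (x,z) from two views rows: edges
from scipy.optimize import fsolve
def xz(r20,c23):
    r23=194+(520-c23)/8
    return fsolve(lambda q:[proj(w20,W(q[0],.082,q[1]))[1]-r20,proj(w23,W(q[0],.082,q[1]))[1]-r23],[.07,.09])
print('near prong',xz(250.3,235),'far',xz(268.3,180))
# bands in both: red top & green bottom
w1={'extrinsics':np.load('w1.npz')['E'],'intrinsics':K}
def xz1(r1,c23):
    r23=194+(520-c23)/8
    return fsolve(lambda q:[proj(w1,W(q[0],.082,q[1]))[1]-r1,proj(w23,W(q[0],.082,q[1]))[1]-r23],[.07,.09])
R=lambda c:215+c/5.6
print('red top',xz1(R(120),408),'green bottom',xz1(R(147),330)); print('green top if',xz1(R(176),222))
for pan in (.0445,.0455): print(0)
```

```text
post top near/far x 0.06942438389081647 0.0805013709267224
near prong [0.0669571  0.08797248] far [0.08509251 0.0881969 ]
red top [0.06914309 0.06663823] green bottom [0.06996825 0.07572666]
green top if [0.06896689 0.08875939]
0
0
```

Run:
```python
import cv2,numpy as np
im=cv2.imread('pics/w23.png').astype(float)
# crop coords: u=259+(720-c)/8 ; post columns c 240..395 -> u 299.6..319
sub=im[190:240,302:317].mean(1)
stubL=im[190:240,320:322].mean(1)   # left end in rotated
stubR=im[190:240,293:297].mean(1)
for i in range(50): print(190+i,sub[i].round().tolist(),stubL[i].round().tolist(),stubR[i].round().tolist())
```

```text
190 [89.0, 86.0, 82.0] [95.0, 91.0, 87.0] [92.0, 90.0, 83.0]
191 [80.0, 77.0, 83.0] [94.0, 92.0, 87.0] [94.0, 91.0, 85.0]
192 [56.0, 54.0, 86.0] [93.0, 88.0, 88.0] [93.0, 91.0, 84.0]
193 [26.0, 26.0, 88.0] [88.0, 85.0, 86.0] [83.0, 80.0, 74.0]
194 [14.0, 15.0, 89.0] [89.0, 86.0, 87.0] [66.0, 63.0, 60.0]
195 [13.0, 14.0, 89.0] [90.0, 88.0, 88.0] [62.0, 60.0, 56.0]
196 [13.0, 15.0, 89.0] [88.0, 86.0, 87.0] [63.0, 61.0, 56.0]
197 [14.0, 15.0, 89.0] [88.0, 86.0, 87.0] [65.0, 62.0, 58.0]
198 [14.0, 15.0, 89.0] [87.0, 84.0, 85.0] [63.0, 62.0, 57.0]
199 [12.0, 14.0, 89.0] [89.0, 86.0, 87.0] [64.0, 62.0, 58.0]
200 [13.0, 16.0, 89.0] [88.0, 86.0, 87.0] [64.0, 62.0, 58.0]
201 [12.0, 12.0, 88.0] [89.0, 86.0, 88.0] [62.0, 60.0, 56.0]
202 [13.0, 15.0, 89.0] [87.0, 84.0, 86.0] [61.0, 60.0, 56.0]
203 [13.0, 15.0, 87.0] [84.0, 81.0, 86.0] [60.0, 58.0, 54.0]
204 [15.0, 16.0, 87.0] [80.0, 78.0, 88.0] [66.0, 63.0, 59.0]
205 [12.0, 14.0, 85.0] [78.0, 75.0, 85.0] [81.0, 78.0, 72.0]
206 [16.0, 17.0, 84.0] [79.0, 76.0, 86.0] [92.0, 89.0, 84.0]
207 [39.0, 40.0, 85.0] [82.0, 82.0, 88.0] [94.0, 91.0, 86.0]
20
[... 1412 characters left out ...]
 16.0, 92.0] [12.0, 12.0, 90.0]
230 [32.0, 32.0, 107.0] [38.0, 38.0, 112.0] [45.0, 45.0, 112.0]
231 [66.0, 67.0, 112.0] [82.0, 83.0, 126.0] [95.0, 95.0, 132.0]
232 [92.0, 92.0, 105.0] [117.0, 118.0, 129.0] [129.0, 129.0, 140.0]
233 [102.0, 103.0, 101.0] [124.0, 126.0, 126.0] [137.0, 136.0, 137.0]
234 [103.0, 104.0, 101.0] [106.0, 106.0, 113.0] [111.0, 111.0, 118.0]
235 [103.0, 104.0, 102.0] [74.0, 75.0, 96.0] [55.0, 54.0, 87.0]
236 [103.0, 104.0, 102.0] [66.0, 66.0, 97.0] [15.0, 16.0, 78.0]
237 [103.0, 104.0, 102.0] [77.0, 76.0, 111.0] [54.0, 54.0, 91.0]
238 [103.0, 103.0, 101.0] [104.0, 103.0, 120.0] [112.0, 112.0, 121.0]
239 [103.0, 104.0, 102.0] [125.0, 125.0, 126.0] [140.0, 140.0, 140.0]
```

Run:
```python
import cv2,numpy as np
for n,c,r in [('w21',(302,318),(112,195)),('w20',(388,397),(234,280)),('w1',(388,400),(228,275))]:
    im=cv2.imread(f'pics/{n}.png').astype(float)
    print(n)
    # print upscaled crop for column check
    for i in range(r[0],r[1]): print(i,im[i,c[0]:c[1]].mean(0).round().astype(int).tolist(),end='; ' if i%3 else '\n')
    print()
im=cv2.imread('pics/w21.png')[110:195,270:340]; cv2.imwrite('pics/w21z.png',cv2.convertScaleAbs(cv2.resize(im,None,fx=7,fy=7,interpolation=cv2.INTER_CUBIC),alpha=1.6))
```

```text
w21
112 [81, 78, 73]; 113 [81, 78, 73]; 114 [81, 78, 73]
115 [81, 78, 73]; 116 [80, 77, 73]; 117 [74, 71, 73]
118 [55, 53, 76]; 119 [31, 31, 79]; 120 [23, 24, 80]
121 [26, 26, 80]; 122 [29, 29, 80]; 123 [33, 33, 81]
124 [36, 36, 81]; 125 [40, 40, 82]; 126 [42, 42, 82]
127 [45, 45, 82]; 128 [47, 47, 81]; 129 [50, 50, 82]
130 [58, 58, 83]; 131 [76, 76, 86]; 132 [87, 88, 88]
133 [89, 90, 88]; 134 [88, 88, 87]; 135 [87, 88, 86]
136 [87, 87, 86]; 137 [84, 86, 83]; 138 [72, 76, 71]
139 [54, 63, 51]; 140 [43, 56, 38]; 141 [40, 56, 36]
142 [37, 54, 32]; 143 [36, 54, 29]; 144 [33, 52, 36]
145 [27, 41, 60]; 146 [20, 24, 77]; 147 [18, 18, 89]
148 [31, 31, 101]; 149 [59, 60, 102]; 150 [82, 82, 94]
151 [91, 92, 91]; 152 [93, 94, 91]; 153 [92, 93, 91]
154 [92, 93, 91]; 155 [92, 93, 90]; 156 [92, 94, 91]
157 [92, 93, 91]; 158 [92, 93, 91]; 159 [92, 93, 91]
160 [94, 94, 92]; 161 [93, 94, 91]; 162 [93, 94, 92]
163 [94, 94, 92]; 164 [94, 94, 92]; 165 [93, 94, 92]
166 [92, 94, 92]; 167 [93, 94, 91]; 168 [93, 93, 91]
169 [92, 93, 91]; 170 [92, 93, 90]; 171 [92, 93, 91]
172 [93, 93, 91]; 173 [92, 93, 91]
[... 1339 characters left out ...]
1, 12, 53]; 236 [30, 30, 56]; 237 [52, 53, 61]
238 [63, 64, 64]; 239 [64, 64, 62]; 240 [53, 57, 50]
241 [36, 45, 32]; 242 [19, 35, 12]; 243 [13, 32, 6]
244 [13, 32, 5]; 245 [20, 33, 13]; 246 [34, 41, 31]
247 [48, 49, 46]; 248 [53, 52, 51]; 249 [54, 55, 53]
250 [52, 52, 53]; 251 [38, 39, 56]; 252 [17, 18, 74]
253 [13, 16, 95]; 254 [17, 18, 105]; 255 [28, 29, 100]
256 [48, 48, 83]; 257 [60, 61, 65]; 258 [61, 62, 60]
259 [60, 61, 59]; 260 [59, 60, 58]; 261 [59, 58, 57]
262 [58, 59, 58]; 263 [58, 58, 57]; 264 [58, 58, 57]
265 [57, 57, 56]; 266 [57, 56, 55]; 267 [56, 55, 54]
268 [53, 54, 52]; 269 [58, 58, 56]; 270 [69, 68, 66]
271 [74, 72, 74]; 272 [72, 71, 77]; 273 [71, 70, 80]
274 [73, 71, 83];
```

View pics/w21z.png

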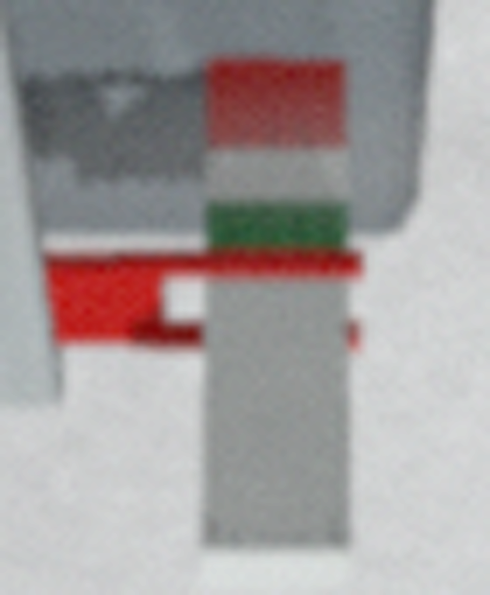

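Run:
```python
from h import *
from scipy.optimize import least_squares
K=np.load('wc.npz')['K']; V={n:{'extrinsics':np.load(n+'.npz')['E'],'intrinsics':K} for n in('w1','w20','w23')}
# w21 extrinsics from tool pose
w=np.load('wc.npz'); M=np.array([[0.436,0.614,0.658],[0.9,-0.299,-0.317],[0.002,0.73,-0.683]]); U,_,Vt=np.linalg.svd(M);M=U@Vt
E=np.eye(4);E[:3,:3]=M@w['R'];E[:3,3]=np.array([.56211202,.24790853,.23522928])+M@w['t']; V['w21']={'extrinsics':E,'intrinsics':K}
O=np.array([.5837,.1461]); ex=np.array([.9005,-.4348]); ey=np.array([.4348,.9005])
row=lambda n,x,z: proj(V[n],np.r_[O+ex*x+ey*.082,z])[1]
obs=[('w21','foot',118.1),('w21','red',130.6),('w21','gb',138.55),('w21','pr',147.08),('w21','far',157.6),('w21','top',188.0),
('w23','red',207.45),('w23','gb',217.35),('w23','pr',228.95),('w23','far',236.0),
('w20','foot',235.85),('w20','red',241.85),('w20','gt',252.3),('w20','pr',249.3),('w20','top',277.5),
('w1','foot',230.3),('w1','red',236.4),('w1','gb',240.9),('w1','gt',245.9),('w1','pr1',253.75),('w1','top',269.2)]
vs=['w1','w20','w23','w21']
def mod(q,free=True):
    xf,xp,xq,zr,zp,zp1,dx=q[:7]; off=dict(zip(vs,q[7:11])); sc=dict(zip(vs,q[11:15]))
    c=zr+.066
    Z={'foot':.05,'top':.13,'red':zr,'gb':c-.057,'gt':c-.0445,'pr':zp,'pr1':zp1,'far':zp}
    X={'pr':xp,'pr1':xp,'far':xq}
    return np.array([row(n,X.get(k,xf)+sc[n],Z[k])+off[n]-v for n,k,v in obs])
def f(q): return np.r_[mod(q)/.25,(q[0]-.0695)/.0015,q[7:11]/3,q[11:15]/.004,(q[1]+q[2]-.15)/.002]
q0=np.r_[.069,.066,.085,.0666,.088,.108,0,np.zeros(8)]
o=least_squares(f,q0,loss='soft_l1'); q=o.x; J=o.jac; cov=np.linalg.pinv(J.T@J)
print(q.round(4)); r=mod(q); print([(a,b,round(x,2)) for (a,b,_),x in zip(obs,r)])
c=q[3]+.066; print('c',c,'pan2',c-q[4],'pan0',c-q[5],'sd',np.sqrt(cov[3,3]+cov[4,4]-2*cov[3,4]))
```

```text
[ 6.8700e-02  6.5600e-02  8.5000e-02  6.5600e-02  8.7100e-02  1.0880e-01
  3.9034e+00  4.6849e+00 -8.0000e-04  5.6030e-01  6.2240e-01 -4.1000e-03
  8.0000e-04  7.0000e-04  1.7000e-03]
[('w21', 'foot', np.float64(0.03)), ('w21', 'red', np.float64(0.14)), ('w21', 'gb', np.float64(-0.32)), ('w21', 'pr', np.float64(0.0)), ('w21', 'far', np.float64(-0.07)), ('w21', 'top', np.float64(0.12)), ('w23', 'red', np.float64(0.2)), ('w23', 'gb', np.float64(-0.42)), ('w23', 'pr', np.float64(-0.02)), ('w23', 'far', np.float64(0.08)), ('w20', 'foot', np.float64(-0.4)), ('w20', 'red', np.float64(0.31)), ('w20', 'gt', np.float64(0.13)), ('w20', 'pr', np.float64(-0.01)), ('w20', 'top', np.float64(-0.1)), ('w1', 'foot', np.float64(-0.12)), ('w1', 'red', np.float64(0.06)), ('w1', 'gb', np.float64(-0.57)), ('w1', 'gt', np.float64(0.15)), ('w1', 'pr1', np.float64(0.0)), ('w1', 'top', np.float64(0.15))]
c 0.13162966838695833 pan2 0.04457796011161369 pan0 0.022812819296675085 sd 0.0004077835848641603
```

Every estimate falls between 44.6 and 45.6 mm, right at the 44.5 mm edge. I'll move the camera closer to settle it.

Call:
arm_command([
  [1,0,0.0273,0.0292,0,0,0],
  [1,0,0.0273,0.0292,0,0,0],
  [1,0,0.0273,0.0292,0,0,0],
  [1,0,0,0,0,0,0],
  [1,0,0,0,0,0,0],
  [1,0,0,0,0,0,0],
])

```text
t: 27.88
eef_pos: [0.668, 0.1968, 0.1491]
ee_rot: [0.337, 0.777, 0.488, 0.212]
force: [0.3, 0.6, 0.3]
gripper_width: 0.0001
```

Run:
```python
from h import *
s=snapshot('wrist'); save(s,'w24.png'); np.savez('w24.npz',E=s['extrinsics']); st=read_state(); print(st['eef_pos'],st['t'])
im=s['img'][110:250,240:360,::-1]; im=cv2.convertScaleAbs(cv2.resize(im,None,fx=4,fy=4,interpolation=cv2.INTER_CUBIC),alpha=1.6); cv2.imwrite('pics/w24z.png',cv2.rotate(im,cv2.ROTATE_180))
```

```text
[0.66804007 0.19695709 0.14927202] 27.925
```

View pics/w24z.png

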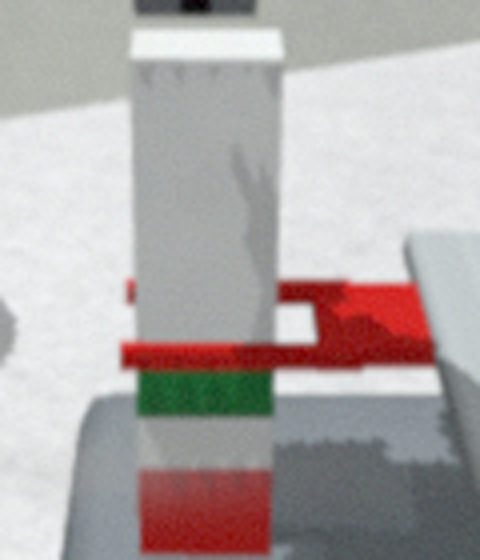

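Call:
arm_command([
  [1,0,0.0365,-0.0342,0,0,0],
  [1,0,0.0146,-0.0137,0,0,0],
  [1,0,0,0,0,0,0],
  [1,0,0,0,0,0,0],
])

```text
t: 28.42
eef_pos: [0.6679, 0.1962, 0.2173]
ee_rot: [0.337, 0.777, 0.488, 0.211]
force: [-0.3, 0.8, -0.5]
gripper_width: -0.0001
```

Run:
```python
from h import *
s=snapshot('wrist'); save(s,'w25.png'); np.savez('w25.npz',E=s['extrinsics']); st=read_state(); print(st['eef_pos'],st['t'])
im=s['img'][30:180,240:360,::-1]; im=cv2.convertScaleAbs(cv2.resize(im,None,fx=4,fy=4,interpolation=cv2.INTER_CUBIC),alpha=1.6); cv2.imwrite('pics/w25z.png',cv2.rotate(im,cv2.ROTATE_180))
```

```text
[0.66788291 0.19602829 0.21673009] 28.475
```

View pics/w25z.png

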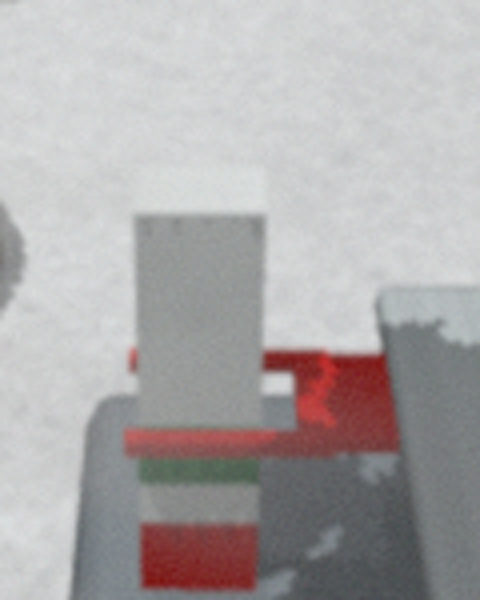

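Run:
```python
import cv2,numpy as np
def C(n,c,r):
    im=cv2.imread(f'pics/{n}.png').astype(float); print(n,c)
    for i in range(*r): print(i,*im[i,c[0]:c[1]].mean(0).round(0).astype(int),end=' | ' if (i-r[0])%6!=5 else '\n')
    print()
# w24z crop: u=240+(480-c)/4, v=110+(560-r)/4
C('w24',(295,300),(108,246))   # lit/shadow part c 240-260
C('w24',(308,322),(108,246))
C('w24',(326,328),(155,185))
C('w24',(283,287),(155,185))
C('w25',(296,302),(30,142))
C('w25',(308,322),(30,142))
C('w25',(325,328),(60,100))
```

```text
w24 (295, 300)
108 91 88 82 | 109 89 86 83 | 110 75 72 85 | 111 46 45 87 | 112 21 20 90 | 113 16 17 90
114 16 17 91 | 115 15 17 90 | 116 18 19 90 | 117 20 22 91 | 118 19 20 90 | 119 18 20 90
120 23 23 90 | 121 22 23 90 | 122 29 29 91 | 123 28 29 90 | 124 29 30 90 | 125 33 32 90
126 35 36 90 | 127 36 36 88 | 128 38 39 88 | 129 41 41 89 | 130 43 42 89 | 131 47 47 88
132 69 69 91 | 133 90 90 97 | 134 96 96 96 | 135 96 95 94 | 136 95 95 94 | 137 94 94 93
138 94 94 93 | 139 94 94 93 | 140 94 94 94 | 141 94 94 92 | 142 95 94 93 | 143 94 95 93
144 91 92 90 | 145 73 79 72 | 146 42 58 36 | 147 30 53 22 | 148 28 52 18 | 149 27 52 19
150 26 51 16 | 151 27 52 17 | 152 26 51 15 | 153 25 52 16 | 154 26 51 15 | 155 26 51 17
156 23 47 34 | 157 17 33 61 | 158 15 18 77 | 159 9 10 79 | 160 14 13 79 | 161 11 12 80
162 9 10 80 | 163 35 37 85 | 164 76 77 93 | 165 97 97 97 | 166 100 101 98 | 167 99 100 98
168 101 101 99 | 169 102 102 100 | 170 103 103 101 | 171 102 104 101 | 172 103 104 101 | 173 104 105 103
174 104 105 103 | 175 103 103 102 | 176 105 105 103 | 177 105 106 103 | 178 104 104 102 | 179 104 1
[... 7594 characters left out ...]
| 137 135 136 134
138 133 134 132 | 139 132 132 131 | 140 133 133 132 | 141 133 132 131 | 
w25 (325, 328)
60 86 85 80 | 61 85 86 80 | 62 86 86 81 | 63 84 85 80 | 64 84 84 81 | 65 73 73 84
66 63 63 88 | 67 58 58 87 | 68 60 60 95 | 69 60 60 106 | 70 61 62 115 | 71 62 63 114
72 74 73 105 | 73 84 84 91 | 74 93 91 89 | 75 94 92 90 | 76 93 92 89 | 77 93 91 89
78 92 90 89 | 79 91 90 88 | 80 93 92 91 | 81 107 107 106 | 82 118 117 117 | 83 120 120 119
84 120 120 119 | 85 116 116 116 | 86 101 101 106 | 87 83 84 98 | 88 77 78 96 | 89 76 76 101
90 78 79 110 | 91 83 84 114 | 92 96 96 117 | 93 113 113 120 | 94 121 123 122 | 95 122 123 121
96 120 120 118 | 97 119 119 118 | 98 119 119 118 | 99 118 119 117 |
```

```bash
cat > fit2.py <<'E'
from h import *
from scipy.optimize import least_squares
K=np.load('wc.npz')['K']; V={n:{'extrinsics':np.load(n+'.npz')['E'],'intrinsics':K} for n in('w24','w25','w23')}
O=np.array([.5837,.1461]); ex=np.array([.9005,-.4348]); ey=np.array([.4348,.9005])
row=lambda n,x,z: proj(V[n],np.r_[O+ex*x+ey*.082,z])[1]
obs=[('w24','foot',110.95),('w24','red',132.1),('w24','gb',145.35),('w24','pl',157.2),('w24','pr',161.05),('w24','pu',163.45),('w24','fl',173.6),('w24','fu',179.3),('w24','top',234.7),('w24','topf',242.2),
('w25','foot',32.1),('w25','red',48.5),('w25','gb',58.45),('w25','pl',65.1),('w25','pr',68.5),('w25','pu',72.05),('w25','gt',72.7),('w25','fl',86.2),('w25','fu',92.2),('w25','top',126.0),
('w23','red',207.45),('w23','gb',217.35),('w23','pl',227.2),('w23','pu',230.75)]
vs=['w24','w25','w23']
def mod(q,mode):
    xf,T,xp,xq,w,h,zp,c,zgb,zr=q[:10]; off=dict(zip(vs,q[10:13])); sh=dict(zip(vs,q[13:16]))
    if mode=='tied': zr=c-.066; zgb=c-.057
    Z={'foot':(xf,.05),'top':(xf,.13),'topf':(xf+T,.13),'red':(xf,zr),'gb':(xf,zgb),'gt':(xf,c-.0445),
     'pl':(xp-w/2,zp-h/2),'pr':(xp-w/2,zp+h/2),'pu':(xp+w/2,zp+h/2),'fl':(xq-w/2,zp-h/2),'fu':(xq+w/2,zp+h/2)}
    return np.array([row(n,Z[k][0]+sh[n],Z[k][1])+off[n]-v for n,k,v in obs])
for mode in('tied','free'):
    f=lambda q: np.r_[mod(q,mode)/.2,(q[0]+q[1]/2-.075)/.002,q[10:13]/3,q[13:16]/.004]
    q0=np.r_[.069,.012,.066,.085,.003,.003,.088,.132,.0757,.0666,np.zeros(6)]
    o=least_squares(f,q0,loss='soft_l1'); q=o.x; cov=np.linalg.pinv(o.jac.T@o.jac)
    print(mode,q.round(4)); print([(a,b,round(x,2)) for (a,b,_),x in zip(obs,mod(q,mode))])
    print('c',q[7],'pan2 by band',q[7]-q[6],'sd',np.sqrt(cov[6,6]+cov[7,7]-2*cov[6,7]),'by .132',.132-q[6], 'gt-gb',q[7]-.0445-q[8],'gb-red',q[8]-q[9])
E
python3 fit2.py
```

```text
tied [ 6.9000e-02  1.2800e-02  6.5900e-02  8.4900e-02  3.0000e-03  2.5000e-03
  8.7200e-02  1.3190e-01  4.8140e-01 -3.2618e+00  3.2930e-01 -5.5910e-01
  7.6870e-01  9.0000e-04  1.3000e-03 -5.0000e-04]
[('w24', 'foot', np.float64(-0.03)), ('w24', 'red', np.float64(0.27)), ('w24', 'gb', np.float64(-0.23)), ('w24', 'pl', np.float64(-0.03)), ('w24', 'pr', np.float64(-0.08)), ('w24', 'pu', np.float64(0.24)), ('w24', 'fl', np.float64(-0.1)), ('w24', 'fu', np.float64(0.08)), ('w24', 'top', np.float64(0.0)), ('w24', 'topf', np.float64(-0.0)), ('w25', 'foot', np.float64(-0.06)), ('w25', 'red', np.float64(0.14)), ('w25', 'gb', np.float64(-0.02)), ('w25', 'pl', np.float64(0.43)), ('w25', 'pr', np.float64(-0.09)), ('w25', 'pu', np.float64(-0.17)), ('w25', 'gt', np.float64(-0.12)), ('w25', 'fl', np.float64(0.13)), ('w25', 'fu', np.float64(-0.1)), ('w25', 'top', np.float64(0.09)), ('w23', 'red', np.float64(0.34)), ('w23', 'gb', np.float64(-0.24)), ('w23', 'pl', np.float64(-0.18)), ('w23', 'pu', np.float64(0.14))]
c 0.13193377334325335 pan2 by band 0.04472782682305594 sd 0.00033899382103377493 by .
[... 537 characters left out ...]
', 'top', np.float64(-0.01)), ('w24', 'topf', np.float64(-0.0)), ('w25', 'foot', np.float64(-0.05)), ('w25', 'red', np.float64(-0.11)), ('w25', 'gb', np.float64(0.12)), ('w25', 'pl', np.float64(0.43)), ('w25', 'pr', np.float64(-0.09)), ('w25', 'pu', np.float64(-0.16)), ('w25', 'gt', np.float64(0.0)), ('w25', 'fl', np.float64(0.12)), ('w25', 'fu', np.float64(-0.11)), ('w25', 'top', np.float64(0.06)), ('w23', 'red', np.float64(0.14)), ('w23', 'gb', np.float64(-0.09)), ('w23', 'pl', np.float64(-0.19)), ('w23', 'pu', np.float64(0.12))]
c 0.13204120786734572 pan2 by band 0.04486901702917666 sd 0.0003795043238330873 by .132 0.04482780916183095 gt-gb 0.012480542147711646 gb-red 0.009356436736909515
```

Fits place the pan at 44.7–44.9 mm, just inside the band but within 1 sigma of its edge. A near-horizontal look removes the remaining parallax.

Call:
arm_command([
  [1,0,-0.0277,-0.0296,0,0,0],
  [1,0,-0.0277,-0.0296,0,0,0],
  [1,0,0,0,-0.166,0,0],
  [1,0,0,0,-0.166,0,0],
  [1,0,0,0,0,0,0],
  [1,0,0,0,0,0,0],
])

```text
t: 29.22
eef_pos: [0.5957, 0.2315, 0.2192]
ee_rot: [0.46, 0.711, 0.446, 0.289]
force: [0.2, -0.1, -0.3]
gripper_width: -0.0001
```

Run:
```python
from h import *
st=read_state(); print(st['eef_pos'],st['joints'].round(2) if hasattr(st['joints'],'round') else st['joints'],st['t']); print(tool()[1].round(3).tolist()); delta([.5951,.2316,.129])
```

```text
[0.59573537 0.23145821 0.21922357] [ 0.79 -0.16  1.86 -1.17  1.22 -0.02] 29.225
[[0.435, 0.369, 0.821], [0.9, -0.178, -0.397], [-0.001, 0.912, -0.409]]
toolx yaw 1.120798381680125 tilt -0.4093091590310992 delta after turn (tool) [-0.0001 -0.0826  0.0364] tool-z turn 0
```

Call:
arm_command([
  [1,0,-0.0413,0.0182,0,0,0],
  [1,0,-0.0413,0.0182,0,0,0],
  [1,0,0,0,0,0,0],
  [1,0,0,0,0,0,0],
  [1,0,0,0,0,0,0],
])

```text
t: 29.85
eef_pos: [0.5964, 0.2323, 0.1329]
ee_rot: [0.461, 0.711, 0.444, 0.291]
force: [0.7, -0.1, 0.5]
gripper_width: 0.0003
```

Run:
```python
from h import *
s=snapshot('wrist'); save(s,'w26.png'); np.savez('w26.npz',E=s['extrinsics']); st=read_state(); print(st['eef_pos'],st['t'])
K=s['intrinsics'];C=s['extrinsics'][:3,3]
O=np.array([.5837,.1461]); ex=np.array([.9005,-.4348]); ey=np.array([.4348,.9005])
for z in (.13,.088,.0755,.0665,.05): 
    P=np.r_[O+ex*.069+ey*.082,z]; d=P-C; print(z,proj(s,P),np.degrees(np.arcsin(-d[2]/np.linalg.norm(d))))
im=s['img'][120:270,240:360,::-1]; im=cv2.convertScaleAbs(cv2.resize(im,None,fx=4,fy=4,interpolation=cv2.INTER_CUBIC),alpha=1.6); cv2.imwrite('pics/w26z.png',cv2.rotate(im,cv2.ROTATE_180))
```

```text
[0.59619147 0.2322246  0.1323533 ] 29.9
0.13 [308.53321763 247.35835796] -2.4403964571971906
0.088 [308.27605632 189.70534839] 6.871940225895193
0.0755 [308.2011963  172.92247625] 9.59616800004606
0.0665 [308.14776105 160.94282492] 11.531564836752414
0.05 [308.05079004 139.20288801] 15.008857222086048
```

View pics/w26z.png

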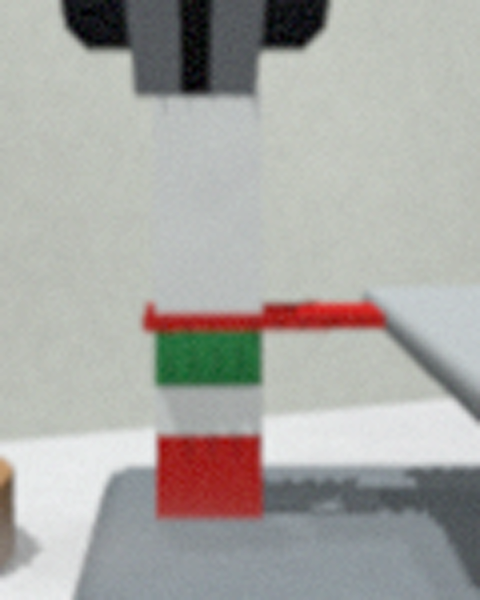

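```bash
python3 - <<'E'
import cv2,numpy as np
def C(n,c,r):
    im=cv2.imread(f'pics/{n}.png').astype(float); print(n,c)
    for i in range(*r): print(i,*im[i,c[0]:c[1]].mean(0).round(0).astype(int),end=' | ' if (i-r[0])%6!=5 else '\n')
    print()
C('w26',(297,317),(136,202))
C('w26',(321,323),(180,202))
E
sed -i "s/for n in('w24','w25','w23')/for n in('w24','w25','w23','w26')/; s/vs=\['w24','w25','w23'\]/vs=['w24','w25','w23','w26']/; s/q\[10:13\]/q[10:14]/g; s/q\[13:16\]/q[14:18]/g; s/np.zeros(6)/np.zeros(8)/" fit2.py
```

```text
w26 (297, 317)
136 92 90 86 | 137 92 90 85 | 138 92 89 86 | 139 83 81 88 | 140 64 63 94 | 141 42 42 100
142 32 33 100 | 143 29 31 100 | 144 28 30 100 | 145 25 27 100 | 146 24 26 100 | 147 22 24 100
148 22 24 100 | 149 21 23 100 | 150 21 22 100 | 151 19 21 100 | 152 18 20 100 | 153 18 19 99
154 18 19 99 | 155 19 20 99 | 156 18 18 97 | 157 19 20 97 | 158 17 18 96 | 159 19 20 96
160 44 45 96 | 161 84 85 101 | 162 105 106 105 | 163 107 108 105 | 164 105 106 104 | 165 104 105 103
166 105 105 103 | 167 105 106 104 | 168 104 105 103 | 169 104 105 103 | 170 105 106 104 | 171 104 105 102
172 95 98 93 | 173 71 81 67 | 174 42 65 34 | 175 33 61 22 | 176 33 62 20 | 177 34 63 22
178 33 63 21 | 179 36 65 23 | 180 36 66 23 | 181 36 66 23 | 182 36 67 24 | 183 38 69 26
184 38 69 24 | 185 38 68 26 | 186 35 61 47 | 187 26 44 79 | 188 20 26 97 | 189 18 19 101
190 37 38 105 | 191 76 76 111 | 192 105 106 115 | 193 116 117 115 | 194 117 118 115 | 195 117 118 115
196 117 118 116 | 197 117 118 116 | 198 117 118 116 | 199 117 118 116 | 200 118 118 116 | 201 117 118 116

w26 (321, 323)
180 100 110 102 | 181 102 110 102 | 182 100 110 100 | 183 100 109 100 | 184 101 110 101 | 185 98 108 101
186 82 90 98 | 187 48 54 98 | 188 24 27 100 | 189 20 22 103 | 190 24 24 106 | 191 40 41 106
192 56 56 108 | 193 72 74 112 | 194 96 99 117 | 195 113 116 117 | 196 116 120 116 | 197 114 118 116
198 116 120 116 | 199 116 119 117 | 200 116 118 116 | 201 116 120 118 |
```

```bash
cat > edges.py <<'E'
import cv2,numpy as np
G=2.2
def E(n,c,r,ch,lev=None):
    im=cv2.imread(f'pics/{n}.png').astype(float); p=(im[r[0]:r[1]+1,c[0]:c[1],ch].mean(1)/255)**G
    a=p[:2].mean();b=p[-2:].mean()
    t=(p-a)/(b-a)
    # area-based edge: sum of (1-t)
    return r[0]-.5+np.sum(1-t)
A=(308,322)
ob=[('w24','foot',E('w24',A,(106,114),0)),('w24','red',E('w24',A,(129,136),0)),('w24','gb',E('w24',A,(141,149),0)),
('w24','pl',E('w24',A,(153,160),1)),('w24','pu',E('w24',A,(160,168),1)),('w24','fl',E('w24',(283,287),(170,177),0)),('w24','fu',E('w24',(283,287),(176,183),0)),
('w24','top',E('w24',A,(232,238),0)),('w24','topf',E('w24',A,(239,244),0)),
('w25','foot',E('w25',A,(29,35),0)),('w25','red',E('w25',A,(46,52),0)),('w25','gb',E('w25',A,(55,62),0)),('w25','pl',E('w25',A,(62,68),1)),('w25','pu',E('w25',(325,328),(69,75),0)),('w25','gt',E('w25',A,(69,76),0)),
('w25','fl',E('w25',(325,328),(83,89),0)),('w25','fu',E('w25',(325,328),(89,96),0)),('w25','top',E('w25',A,(123,130),0)),
('w23','red',E('w23',(302,317),(204,211),0)),('w23','gb',E('w23',(302,317),(214,221),0)),('w23','pl',E('w23',(302,317),(223,229),1)),('w23','pu',E('w23',(302,317),(228,236),0)),
('w26','foot',E('w26',(297,317),(136,144),0)),('w26','red',E('w26',(297,317),(157,164),0)),('w26','gb',E('w26',(297,317),(169,177),0)),('w26','pl',E('w26',(297,317),(183,189),1)),('w26','pu',E('w26',(297,317),(189,195),0))]
E
sed -i "s/^vs=/from edges import ob as obs\nvs=/" fit2.py; python3 -c "
from edges import ob
print([(a,b,round(float(c),2)) for a,b,c in ob])"; python3 fit2.py
```

```text
[('w24', 'foot', 110.47), ('w24', 'red', 132.24), ('w24', 'gb', 145.07), ('w24', 'pl', 156.75), ('w24', 'pu', 163.85), ('w24', 'fl', 173.11), ('w24', 'fu', 179.79), ('w24', 'top', 234.78), ('w24', 'topf', 241.94), ('w25', 'foot', 31.82), ('w25', 'red', 48.68), ('w25', 'gb', 58.41), ('w25', 'pl', 65.08), ('w25', 'pu', 72.44), ('w25', 'gt', 72.78), ('w25', 'fl', 86.01), ('w25', 'fu', 92.25), ('w25', 'top', 126.08), ('w23', 'red', 207.81), ('w23', 'gb', 217.02), ('w23', 'pl', 226.64), ('w23', 'pu', 231.35), ('w26', 'foot', 139.79), ('w26', 'red', 160.8), ('w26', 'gb', 172.68), ('w26', 'pl', 186.53), ('w26', 'pu', 191.4)]
tied [ 6.92000e-02  1.21000e-02  6.57000e-02  8.45000e-02  2.80000e-03
  3.20000e-03  8.76000e-02  1.32100e-01 -1.12950e+00  1.03605e+01
  1.06710e+00  3.64200e-01  1.90700e-01  2.31100e-01 -4.00000e-04
  3.00000e-04  3.00000e-04  7.00000e-04]
[('w24', 'foot', np.float64(0.01)), ('w24', 'red', np.float64(-0.02)), ('w24', 'gb', np.float64(-0.06)), ('w24', 'pl', np.float64(-0.06)), ('w24', 'pu', np.float64(0.28)), ('w24', 'fl', np.float64(-0.05)), ('w24', 'fu', np.float64
[... 1432 characters left out ...]
'w25', 'gb', np.float64(0.02)), ('w25', 'pl', np.float64(0.1)), ('w25', 'pu', np.float64(-0.33)), ('w25', 'gt', np.float64(-0.0)), ('w25', 'fl', np.float64(-0.05)), ('w25', 'fu', np.float64(0.06)), ('w25', 'top', np.float64(0.02)), ('w23', 'red', np.float64(-0.04)), ('w23', 'gb', np.float64(0.01)), ('w23', 'pl', np.float64(0.1)), ('w23', 'pu', np.float64(-0.08)), ('w26', 'foot', np.float64(-0.07)), ('w26', 'red', np.float64(0.06)), ('w26', 'gb', np.float64(0.08)), ('w26', 'pl', np.float64(0.0)), ('w26', 'pu', np.float64(-0.08))]
c 0.13219179105157997 pan2 by band 0.044648045211219275 sd 0.00030182358534446864 by .132 0.044456254159639316 gt-gb 0.012651871787533991 gb-red 0.008961174972080307
```

The near-horizontal view, with linear-light edges and residuals of about 0.1 px, puts the pan at 44.5 ± 0.2 mm. That means the pointer is straddling the band's upper edge rather than resting in it. A third ring brings it to about 54.5 mm, well inside the band and clear of the red zone, so I'll fetch one more.

Call:
arm_command([
  [0,0,0.0456,-0.0205,0,0,0],
  [0,0,0.0456,-0.0205,0,0,0],
  [0,0,0,0,0.1646,0,0],
  [0,0,0,0,0.1646,0,0],
  [0,0,0,0,0.1646,0,0],
  [0,0,0,0,0.1646,0,0],
  [0,0,0,0,0.1646,0,0],
  [0,0,0,0,0.1646,0,0],
  [0,0,0,0,0.1644,0,0],
  [0,0,0,0,0,0,0],
])

```text
t: 31.15
eef_pos: [0.5969, 0.23, 0.2287]
ee_rot: [0.0, 0.848, 0.53, -0.0]
force: [-0.3, -0.7, 0.9]
gripper_width: 0.0856
```

Run:
```python
from h import *
st=read_state(); print(st['eef_pos'],st['t']); print(tool()[1].round(3).tolist()); delta([.4550,-.3025,.13])
```

```text
[0.59694976 0.23000282 0.22869822] 31.15
[[0.438, 0.899, -0.0], [0.899, -0.438, -0.001], [-0.001, 0.0, -1.0]]
toolx yaw 1.1178295340708546 tilt -0.9999998210899173 delta after turn (tool) [-0.5409  0.1054  0.099 ] tool-z turn 0
```

Call:
arm_command([
  [0,-0.0541,0.0105,0,0,0,0],
  [0,-0.0541,0.0105,0,0,0,0],
  [0,-0.0541,0.0105,0,0,0,0],
  [0,-0.0541,0.0105,0,0,0,0],
  [0,-0.0541,0.0105,0,0,0,0],
  [0,-0.0541,0.0105,0,0,0,0],
  [0,-0.0541,0.0105,0,0,0,0],
  [0,-0.0541,0.0105,0,0,0,0],
  [0,-0.0541,0.0105,0,0,0,0],
  [0,-0.0541,0.0105,0,0,0,0],
])

```text
t: 32.4
eef_pos: [0.4537, -0.3019, 0.2305]
ee_rot: [0.003, 0.847, 0.532, -0.0]
force: [1.6, 1.4, 0.1]
gripper_width: 0.0853
```

Call:
arm_command([
  [0,0,0,0.05,0,0,0],
  [0,0,0,0.05,0,0,0],
  [0,0,0,0,0,0,0],
  [0,0,0,0,0,0,0],
  [0,0,0,0,0,0,0],
])

```text
t: 33.02
eef_pos: [0.4557, -0.3016, 0.1329]
ee_rot: [0.003, 0.847, 0.532, 0.001]
force: [0.3, -0.4, -0.2]
gripper_width: 0.0852
```

Run:
```python
from h import *
s=snapshot('wrist'); save(s,'w30.png'); print(read_state()['eef_pos'],read_state()['t'])
for cf,px,n,u in ringfit(s):
    x,*r=fitring(s,u); print(round(cf,2),px,n,u.mean(0).round(),x.round(4),r)
    if abs(x[0]-.455)<.02 and abs(x[1]+.3025)<.02: delta([*x,.006])
```

```text
[ 0.45550678 -0.30161492  0.13246399] 33.075
0.97 [91. 74. 40.] 2693 [381. 319.] [ 0.5981 -0.2988] [2870.3050962085836, 2666.5]
0.93 [105.  86.  45.] 3195 [311. 184.] [ 0.4544 -0.3018] [3649.041266680928, 3396.0]
toolx yaw 1.1215035962545237 tilt -0.9999902933344827 delta after turn (tool) [-0.0004 -0.0012  0.1258] tool-z turn 0
0.88 [56. 29. 77.] 3667 [175. 173.] [ 0.4003 -0.392 ] [3998.201836017426, 3810.5]
0.78 [ 9. 21. 51.] 756 [627. 330.] [ 0.7088 -0.0991] [3226.2555016111583, 721.0]
```

View pics/w30.png

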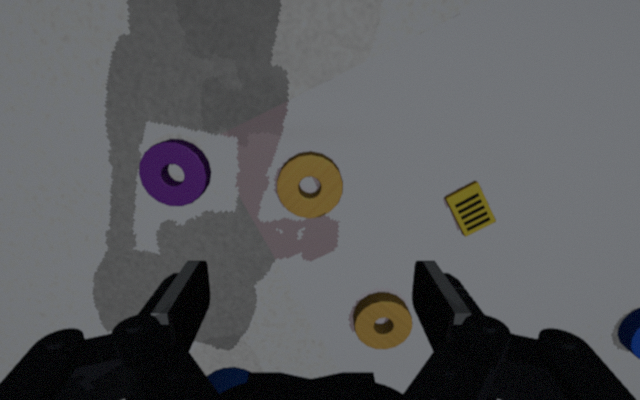

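Call:
arm_command([
  [0,-0.0003,-0.001,0.03,0,0,0],
  [0,0,0,0.045,0,0,0],
  [0,0,0,0.03,0,0,0],
  [0,0,0,0.015,0,0,0],
  [0,0,0,0.005,0,0,0],
  [0,0,0,0,0,0,0],
  [0,0,0,0,0,0,0],
])

```text
t: 34.0
eef_pos: [0.4541, -0.3015, 0.0058]
ee_rot: [0.001, 0.847, 0.532, 0.0]
force: [0.2, -0.4, 0.8]
gripper_width: 0.085
```

Run:
```python
from h import *
s=snapshot('wrist'); save(s,'w31.png'); delta([.4547,-.302,.006]);print(read_state()['force'])
```

```text
toolx yaw 1.1209924820510446 tilt -0.999997243861652 delta after turn (tool) [-0.0002  0.0009 -0.0004] tool-z turn 0
[-0.45338692  1.20499563  0.39344946]
```

View pics/w31.png

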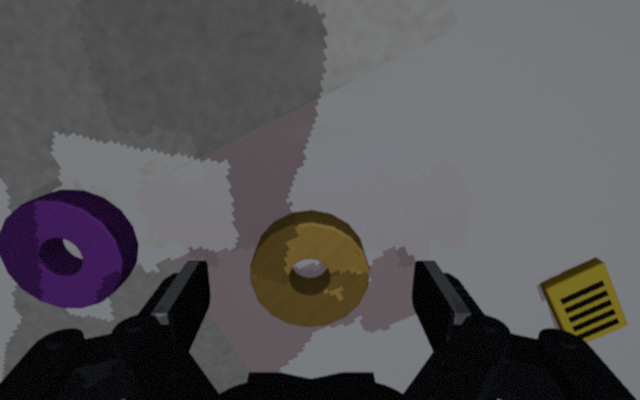

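Call:
arm_command([
  [1,0,0,0,0,0,0],
  [1,0,0,0,0,0,0],
  [1,0,0,0,0,0,0],
  [1,0,0,0,0,0,0],
  [1,0,0,0,0,0,0],
  [1,0,0,-0.01,0,0,0],
  [1,0,0,-0.04,0,0,0],
  [1,0,0,-0.055,0,0,0],
  [1,0,0,-0.055,0,0,0],
  [1,0,0,-0.03,0,0,0],
])

```text
t: 35.3
eef_pos: [0.4537, -0.3012, 0.198]
ee_rot: [0.002, 0.847, 0.532, 0.001]
force: [-0.0, -0.1, -2.1]
gripper_width: 0.0489
```

Call:
arm_command([
  [1,0,0,0,0,0,0],
])

```text
t: 35.42
eef_pos: [0.4542, -0.3016, 0.1973]
ee_rot: [0.003, 0.847, 0.532, 0.001]
force: [-0.4, 0.2, -3.9]
gripper_width: 0.0486
```

Run:
```python
from h import *
s=snapshot('wrist'); save(s,'w32.png',(220,190,400,330),4); delta([.588,.1496,.19]); print(read_state()['force'],read_state()['gripper_width'],read_state()['eef_pos'])
```

```text
toolx yaw 1.1210554715732208 tilt -0.9999994134218906 delta after turn (tool) [ 0.4643 -0.0747  0.0042] tool-z turn 0
[-0.27180786  0.94909043 -3.40152893] 0.048681701542728696 [ 0.4534486  -0.30100137  0.19434635]
```

View pics/w32.png

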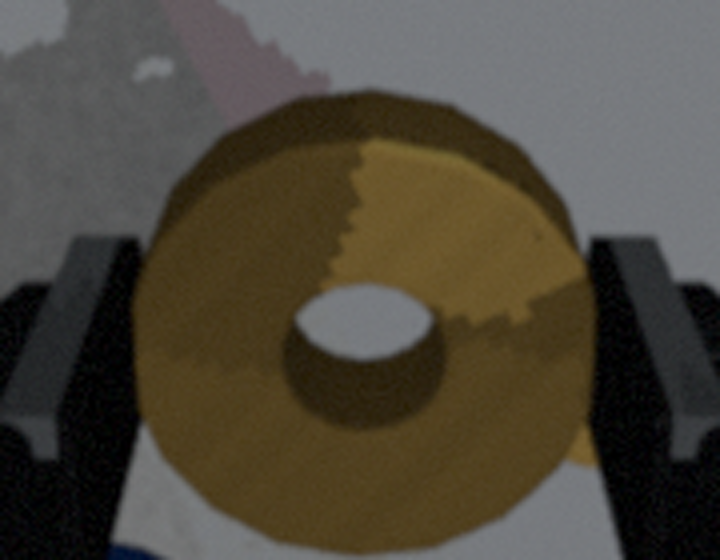

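Run:
```python
from hole import *
print(hole((311.2,273.75),None,-.0087),hole((311.2,275.5),None,-.0093),hole((311.2,279.2),None,-.0095))
```

```text
[ 0.00070806  0.00023293 -0.0087    ] [ 0.00070717  0.00073383 -0.0093    ] [ 0.00070807  0.00242783 -0.0095    ]
```

Call:
arm_command([
  [1,0.058,-0.0096,0,0,0,0],
  [1,0.058,-0.0096,0,0,0,0],
  [1,0.058,-0.0096,0,0,0,0],
  [1,0.058,-0.0096,0,0,0,0],
  [1,0.058,-0.0096,0,0,0,0],
  [1,0.058,-0.0096,0,0,0,0],
  [1,0.058,-0.0096,0,0,0,0],
  [1,0.058,-0.0096,0,0,0,0],
  [1,0,0,0.025,0,0,0],
  [1,0,0,0,0,0,0],
])

```text
t: 36.72
eef_pos: [0.5835, 0.1505, 0.163]
ee_rot: [-0.002, 0.847, 0.532, -0.005]
force: [-0.0, -0.4, -2.8]
gripper_width: 0.0487
```

Call:
arm_command([
  [1,0,0,0,0,0,0],
  [1,0,0,0,0,0,0],
  [1,0,0,0,0,0,0],
])

```text
t: 37.1
eef_pos: [0.5862, 0.1498, 0.1703]
ee_rot: [0.0, 0.847, 0.531, 0.001]
force: [0.7, 0.0, -2.5]
gripper_width: 0.0492
```

Run:
```python
from h import *
s=snapshot('wrist'); delta([.586,.1506,.151]); save(s,'w33.png',(210,150,410,300),4)
```

```text
toolx yaw 1.1201357055142094 tilt -0.999998947590688 delta after turn (tool) [ 0.0006 -0.0005  0.0191] tool-z turn 0
```

View pics/w33.png

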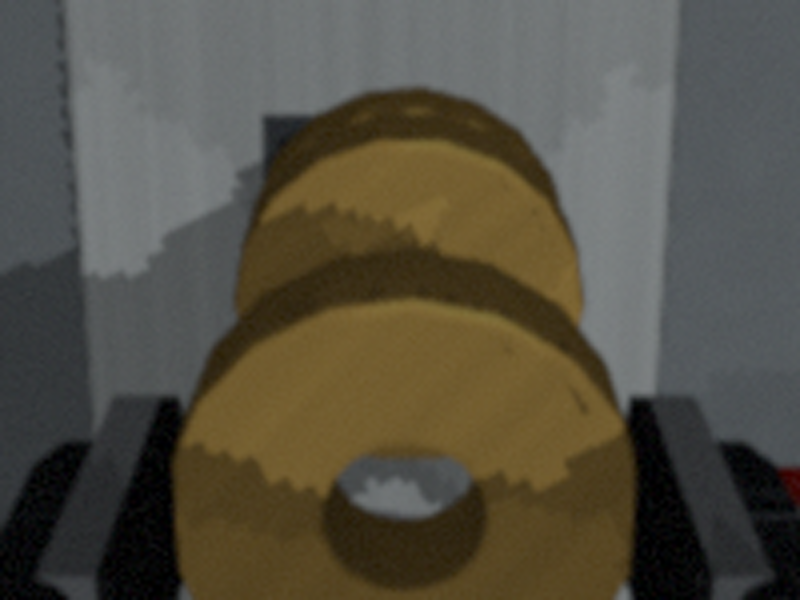

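Call:
arm_command([
  [1,0,0,0.012,0,0,0],
  [1,0,0,0.007,0,0,0],
  [1,0,0,0,0,0,0],
  [1,0,0,0,0,0,0],
  [1,0,0,0,0,0,0],
])

```text
t: 37.78
eef_pos: [0.586, 0.1504, 0.1506]
ee_rot: [0.0, 0.847, 0.532, 0.0]
force: [0.7, -0.3, -1.6]
gripper_width: 0.049
```

Run:
```python
from h import *
s=snapshot('wrist'); delta([.586,.1506,.151]); save(s,'w34.png',(210,150,410,300),4)
```

```text
toolx yaw 1.1210503948918693 tilt -0.9999997418067709 delta after turn (tool) [ 0.0002 -0.0001 -0.0004] tool-z turn 0
```

View pics/w34.png

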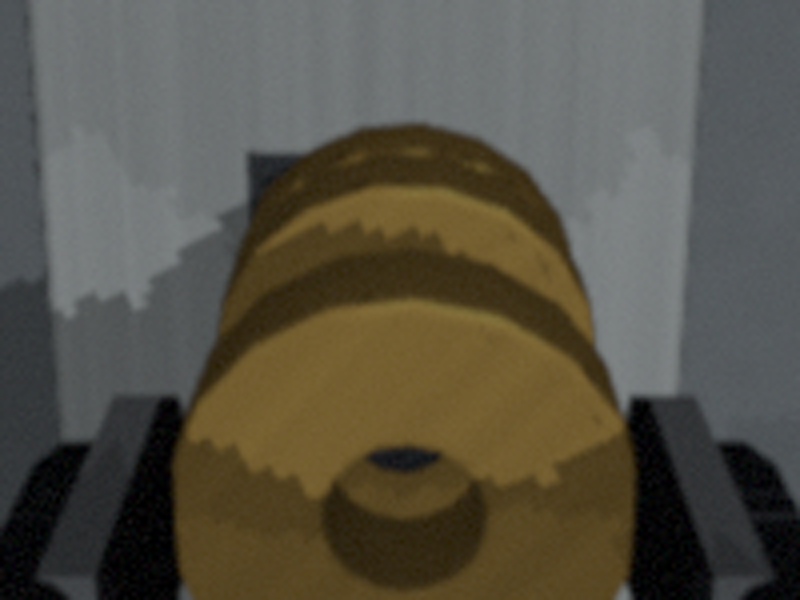

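Call:
arm_command([
  [1,0,-0.0005,0,0,0,0],
  [1,0,0,0.004,0,0,0],
  [1,0,0,0.004,0,0,0],
  [1,0,0,0.003,0,0,0],
  [1,0,0,0,0,0,0],
  [1,0,0,0,0,0,0],
])

```text
t: 38.58
eef_pos: [0.5854, 0.1506, 0.1392]
ee_rot: [0.0, 0.847, 0.532, 0.0]
force: [0.3, -0.0, -2.7]
gripper_width: 0.0487
```

Run:
```python
from h import *
print(ff(3));s=snapshot('wrist'); delta([.5857,.1507,.151]); save(s,'w35.png',(210,150,410,300),4)
```

```text
[ 0.07  0.16 -2.16]
toolx yaw 1.1209921373034348 tilt -0.9999999364762715 delta after turn (tool) [ 0.0002  0.0002 -0.0116] tool-z turn 0
```

View pics/w35.png

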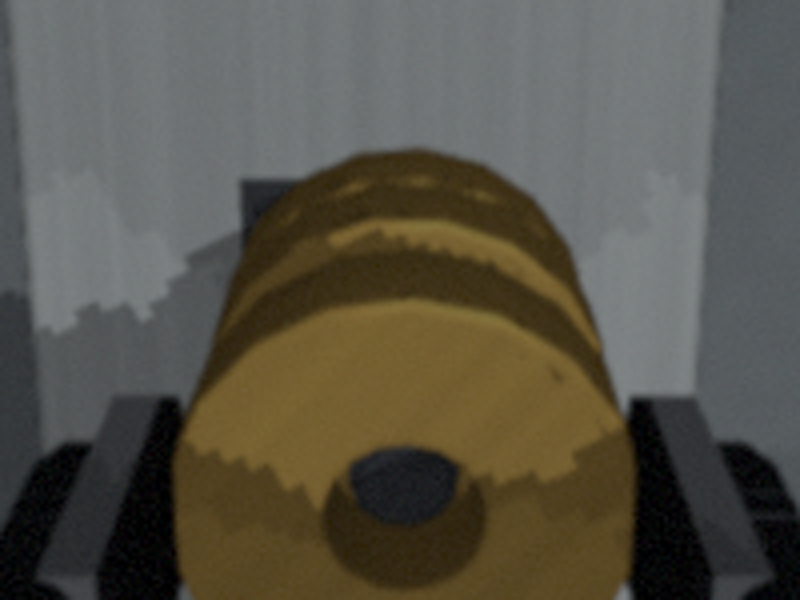

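Call:
arm_command([
  [1,0,0,0.004,0,0,0],
  [1,0,0,0.004,0,0,0],
  [1,0,0,0.003,0,0,0],
  [1,0,0,0.003,0,0,0],
  [1,0,0,0.002,0,0,0],
  [1,0,0,0.001,0,0,0],
  [1,0,0,0,0,0,0],
  [1,0,0,0,0,0,0],
])

```text
t: 39.78
eef_pos: [0.5854, 0.1505, 0.1224]
ee_rot: [0.0, 0.847, 0.532, 0.0]
force: [-0.5, -0.0, -0.7]
gripper_width: 0.0487
```

Run:
```python
from h import *
print(ff(4)); delta([.5857,.1507,.119])
```

```text
[-0.84  0.25 -0.74]
toolx yaw 1.1209949171451024 tilt -0.9999999748991678 delta after turn (tool) [0.0002 0.0002 0.0033] tool-z turn 0
```

Call:
arm_command([
  [1,0,0,0.0015,0,0,0],
  [1,0,0,0.0015,0,0,0],
  [1,0,0,0,0,0,0],
  [1,0,0,0,0,0,0],
])

```text
t: 40.48
eef_pos: [0.5855, 0.1506, 0.1193]
ee_rot: [0.0, 0.847, 0.532, 0.0]
force: [0.2, -0.2, 0.3]
gripper_width: 0.0488
```

Run:
```python
from h import *
print(ff(4)); delta([.5857,.1507,.119])
```

```text
[ 0.28  0.2  -0.79]
toolx yaw 1.1209706994281587 tilt -0.9999999377731615 delta after turn (tool) [0.0002 0.0001 0.0003] tool-z turn 0
```

Call:
arm_command([
  [0.15,0,0,0,0,0,0],
  [0.15,0,0,0,0,0,0],
  [0.15,0,0,0,0,0,0],
  [0,0,0,-0.02,0,0,0],
  [0,0,0,-0.05,0,0,0],
  [0,0,0,-0.04,0,0,0],
  [0,0,0,0,0,0,0],
  [0,0,0,0,0,0,0],
  [0,0,0,0,0,0,0],
  [0,0,0,0,0,0,0],
])

```text
t: 41.92
eef_pos: [0.585, 0.1505, 0.2278]
ee_rot: [-0.0, 0.847, 0.532, -0.001]
force: [0.6, 0.3, -0.4]
gripper_width: 0.0852
```

Run:
```python
from h import *
s=snapshot('wrist'); save(s,'w40.png'); print(read_state()['eef_pos'],read_state()['t'],read_state()['force'])
save(s,'w40p.png',(350,200,430,280),7)
a=snapshot('scene'); save(a,'s40.png',(340,150,440,240),7)
```

```text
[0.58505724 0.15049122 0.2280353 ] 41.975 [-0.85483884 -0.1204293  -0.55436205]
```

View pics/w40.png

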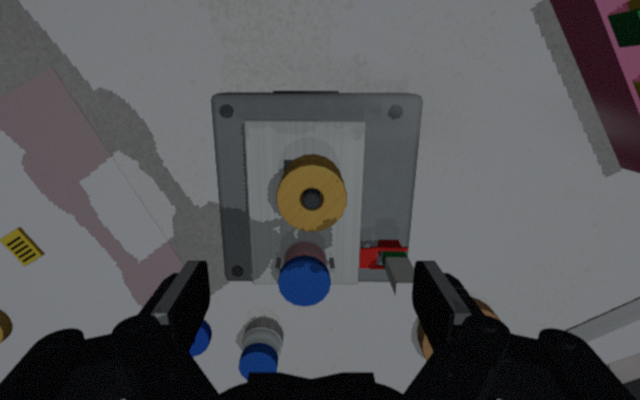

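View pics/s40.png

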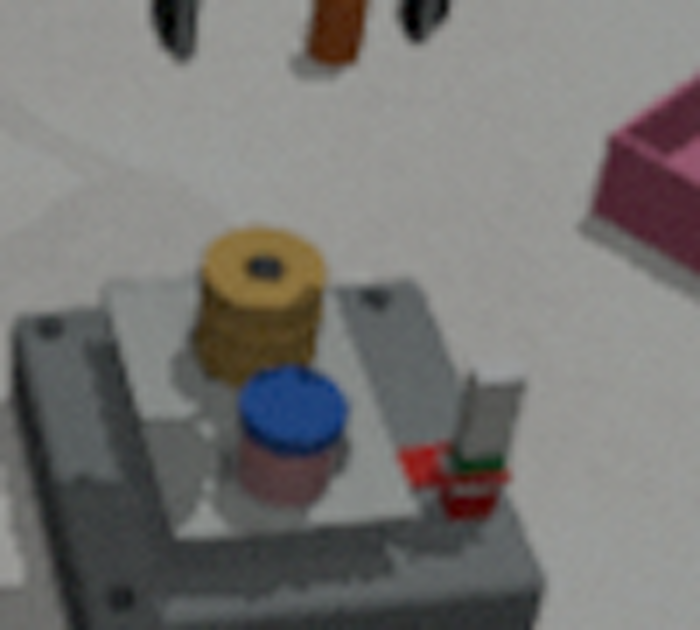

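Three rings are on the spindle at about (312,198), and the top ring sits level. I'll verify the pointer with the same near-horizontal view.

Call:
arm_command([
  [1,0.0388,-0.0129,0,0,0,0],
  [1,0.0388,-0.0129,0,0,0,0],
  [1,0,0,0,-0.1646,0,0],
  [1,0,0,0,-0.1646,0,0],
  [1,0,0,0,-0.1646,0,0],
  [1,0,0,0,-0.1646,0,0],
  [1,0,0,0,-0.1646,0,0],
  [1,0,0,0,-0.1646,0,0],
  [1,0,0,0,-0.1644,0,0],
  [1,0,0,0,0,0,0],
])

```text
t: 43.28
eef_pos: [0.5941, 0.2319, 0.2241]
ee_rot: [0.461, 0.71, 0.449, 0.286]
force: [-0.6, -0.1, -0.5]
gripper_width: 0.0002
```

Run:
```python
from h import *
st=read_state(); print(st['eef_pos'],st['t']); delta([.5951,.2316,.132])
```

```text
[0.59405836 0.23190226 0.22412441] 43.275
toolx yaw 1.1232905353118858 tilt -0.41051828945446917 delta after turn (tool) [ 0.0009 -0.0836  0.0388] tool-z turn 0
```

Call:
arm_command([
  [1,0,-0.0418,0.0194,0,0,0],
  [1,0,-0.0418,0.0194,0,0,0],
  [1,0,0,0,0,0,0],
  [1,0,0,0,0,0,0],
  [1,0,0,0,0,0,0],
])

```text
t: 43.9
eef_pos: [0.5983, 0.2317, 0.1408]
ee_rot: [0.461, 0.711, 0.444, 0.291]
force: [-0.2, 0.3, 0.5]
gripper_width: -0.0001
```

Run:
```python
from h import *
s=snapshot('wrist'); save(s,'w41.png'); np.savez('w41.npz',E=s['extrinsics']); st=read_state(); print(st['eef_pos'],st['t'])
im=s['img'][120:270,240:360,::-1]; im=cv2.convertScaleAbs(cv2.resize(im,None,fx=4,fy=4,interpolation=cv2.INTER_CUBIC),alpha=1.6); cv2.imwrite('pics/w41z.png',cv2.rotate(im,cv2.ROTATE_180))
```

```text
[0.59805462 0.23165873 0.14023929] 43.95
```

View pics/w41z.png

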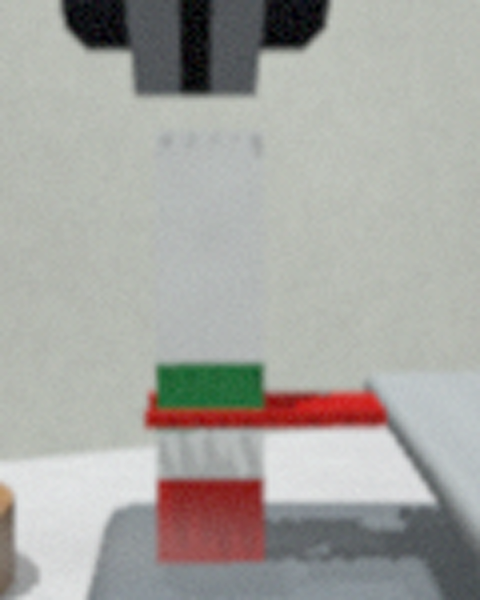

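The pointer now lies fully inside the green, 9.3 mm below its top and about 3.3 mm above its bottom, so the pan is at about 54 mm. I'll lift clear, do a last bystander check and hand in.

Call:
arm_command([
  [0,0,0.0456,-0.0205,0,0,0],
  [0,0,0.0456,-0.0205,0,0,0],
  [0,0,0,0,0,0,0],
  [0,0,0,0,0,0,0],
  [0,0,0,0,0,0,0],
  [0,0,0,0,0,0,0],
])

```text
t: 44.7
eef_pos: [0.5966, 0.231, 0.2355]
ee_rot: [0.462, 0.71, 0.446, 0.289]
force: [-0.3, 0.2, 0.7]
gripper_width: 0.0851
```

Run:
```python
from h import *
a=snapshot('scene');save(a,'sF.png'); b=snapshot('top')
for t in ['ring1','cassette','dropper','spray','forceps','pot']:
  for n,s,f in (('scene',a,'scene0'),('top',b,'top0')):
    old=cv2.imread(f'pics/{f}.png')[:,:,::-1]
    for r in regions_of(s,t)[:7]:
        m=r['mask']; print(t,n,round(r['confidence'],2),np.round(r['point']),'meandiff',np.abs(s['img'][m].astype(int)-old[m]).mean().round(1))
print(read_state()['t'],read_state()['force'])
```

```text
ring1 scene 0.9 [273. 310.] meandiff 2.4
ring1 scene 0.84 [338. 284.] meandiff 3.1
ring1 scene 0.78 [375. 189.] meandiff 37.9
ring1 scene 0.77 [177. 251.] meandiff 3.0
ring1 scene 0.59 [242. 287.] meandiff 2.4
ring1 scene 0.46 [378. 200.] meandiff 54.9
ring1 top 0.77 [440. 262.] meandiff 3.3
ring1 top 0.71 [391. 172.] meandiff 4.9
ring1 top 0.69 [333. 163.] meandiff 4.0
ring1 top 0.6 [406. 198.] meandiff 4.6
ring1 top 0.59 [254. 201.] meandiff 30.2
cassette scene 0.45 [264. 254.] meandiff 2.7
cassette scene 0.35 [375. 211.] meandiff 34.3
cassette top 0.4 [369. 222.] meandiff 3.8
dropper scene 0.49 [388. 154.] meandiff 3.2
spray scene 0.96 [169. 309.] meandiff 3.5
spray scene 0.51 [378. 189.] meandiff 37.7
spray top 0.56 [470. 189.] meandiff 3.0
forceps scene 0.82 [311. 313.] meandiff 2.3
forceps top 0.68 [362. 151.] meandiff 5.5
forceps top 0.46 [308. 152.] meandiff 3.9
pot scene 0.7 [372. 270.] meandiff 2.7
pot top 0.75 [305. 150.] meandiff 3.7
45.4 [-0.59646179  0.35874647 -0.0713548 ]
```

View pics/sF.png

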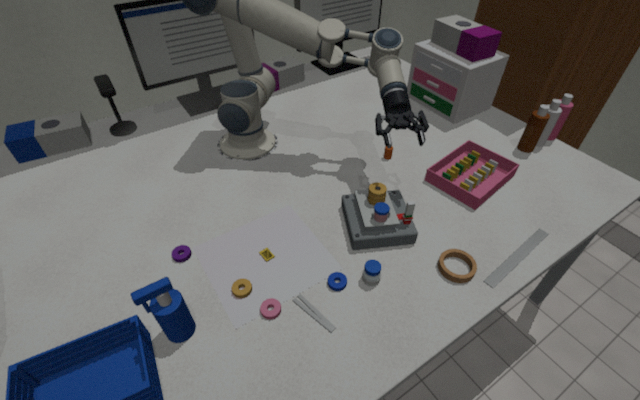

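The scene shows three rings stacked at (377,193), the spare ring at (242,288), the bystanders where they started, and the arm clear of everything.

```bash
python3 -c "
from plant import hand_in; print(hand_in())"
```

```text
the job is handed in; nothing more can be done
None
```

I lowered three brass rings over the spindle one at a time, and the red pointer now rests inside the green band. The job is handed in; the last clock reading before that was 45.4 s.

- **Final reading:** a near-horizontal camera view puts the pan at about 54 mm, roughly 3 mm above the band's bottom edge (57 mm) and clear of the red zone (66 mm).
- **Third ring:** with two rings, the estimates ran from 44.2 to 45.6 mm. The best fit was 44.5 ± 0.2 mm, right on the band's upper edge (44.5 mm), so I could not say the pointer was in the band. The final reading, one ring weight lighter, also puts it at or just above that edge. If two rings were in fact just enough, the third was one more than needed.
- **Gentle lowering:** I let each ring's weight settle onto the pan before opening the fingers. The wrist force read close to zero at release for all three.
- **Rest of the bench:** the fourth ring, the look-alike rings and the listed bystanders matched their starting pictures, and the gripper was clear of everything. The dropper was only found in one of the two fixed views.

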